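Put the muddlers away in the tilt-out bin

ROBOT

A 6-joint arm with a two-finger parallel gripper is mounted at the origin on the work surface. World frame = base frame: x ahead of the robot, y to its left, z up, the work surface at z = 0. Lengths are in m, angles in rad, forces in N, time in s.
With the tool pointing down it reaches from about 0.375 to 0.9 m from the base axis. Payload 3.1 kg.
Tool frame: the origin (TCP) lies at the very end of the fingers, on their centre line; the grasp point (between the pads) lies 19 mm behind it; z points along the fingers, y is the direction in which the jaws open and shut (so a half turn about z gives the same grasp; the last joint's range is limited). The gripper opens to 85 mm and grips with 20 to 120 N. Pads are 22 mm wide; open, the fingers measure 114 mm over their backs; the gripper's body (76 mm by 85 mm) begins 54 mm behind the grasp point. The pads swing forward as they close: fully open they stand 13 mm farther back than shut.
Start: joints at [-1.504, 0.527, 1.433, -0, 1.181, -0.178], TCP at [0.152, -0.606, 0.231] pointing down, gripper open.
Joint ranges: [-3.08, 3.08], [-0.75, 2.2], [0.22, 2.44], [-1.43, 4.57], [0, 2.65], [-2.85, 2.85]. Speed limits (rad/s): [2.79, 2.79, 3.14, 3.14, 3.14, 3.14].

INTERFACE

Orientations are given as a unit quaternion [x, y, z, w].
In Python, from station import manip gives the robot as it stands. The module is installed in compiled form; this text tells all that it offers.
- The arm moves only by the tool send_rows, never from a script. Its argument "commands" is a list of rows, each an object with "delta_pos": the shift along the world's x, y, z in cm, a list of three; "yaw": the turn about the world's z in rad. A call has 1 to 10 rows; each row shifts and turns the pose as measured when the row begins; what a row does not reach is not made up. A row lasts 1/8 s, in which the tool goes at most 62.5 mm and 10.7 degrees, less where a joint would pass 70% of its speed; a pose out of reach is approached as far as the arm can. A call is refused whole if a number of a shift passes 6.25 or a number of a turn 0.188, either way. A call with a gripper value outside its range is refused whole. "grip" is the closure, from -1 (fully open) to 1 (shut), set as the call begins (left out, the last holds). The fingers move at their own pace and stop on an object; "force" is the grip in N (left out, the last holds). Time passes only in rows, so rows that do not move let the fingers close. It gives the time, the measured TCP pose, the force and the opening at its end, in the units of the state.
- manip.sense(): the state, without advancing time (a new reading comes with each control period).
- manip.snapshot(name): name is "scene" or "top" or "wrist"; returns the picture (480x640x3 uint8, blue, green, red); there is no depth.
- manip.get_calibration(name): a dict with "fx", "fy", "cx", "cy" (pixels), "world_to_cam" (4x4, takes a point from world to camera coordinates); the wrist camera has in their place "mount" (4x4, takes a point from camera to tool coordinates, whose origin is the TCP and whose axes are the flange's). Camera axes: x right, y down, z forward; pixel columns grow to the right and rows downward; lengths in m; the calibration is good to about 2 mm. A picture is of the moment at which its call begins: read the wrist's pose just before it. get_calibration takes no time and is no camera call.
- manip.sign_off(): hands the job in, once; it reports no verdict.
The state is a dict: "t": time; "q": joint angles; "qd": joint speeds; "tau": joint torques, N m; "tcp_pos": TCP position; "tool_rot": TCP orientation; "force": force on the tool from outside, world axes, zero at the start; "ft_torque": the same for the moment, N m; "finger_gap": opening from 0.0 (shut) to 1.0 (fully open).
Only numpy, scipy, OpenCV 4.12 (cv2) and the standard library are available. Lean on these libraries where they do the work, as an engineer would, in place of code of your own. Each camera call takes 0.05 s, during which the arm holds its last target. There are 200 camera calls.

TASK

The small brass bin on the side of the bar cart is tipped open and empty: while it is open, drop the two muddlers into it foot-down, the wooden one in one slot and the steel one in the other (either way round), so that both stand on the bottom. Then tip the bin fully shut against the cart and leave it so, without shifting the other things on the cart.

Things in the scene. Friction and masses are not known exactly. Their poses are not given: they have to be found in the camera images.
- wood_muddler: Wooden round bar muddler standing upright on the marble deck, 175 mm tall: broad foot 34 mm in diameter up to 52 mm, tapering to a straight round stem 24 mm in diameter from 78 mm to the top. Origin: centre of the foot's underside; z runs up its length.
- steel_muddler: Steel (steel stem, black foot) round bar muddler standing upright on the marble deck, 175 mm tall: broad foot 34 mm in diameter up to 52 mm, tapering to a straight round stem 24 mm in diameter from 78 mm to the top. Origin: centre of the foot's underside; z runs up its length.
- bin_slot_a (a point): Left slot (+y side, seen from the robot) of the tilt-out bin: centre of the slot's inner floor; z points up out of the slot (it leans with the bin), x towards the cart, y across the bin. Slot inside: 46 mm (x) by 52 mm (y), walls 126 mm high above this point, 4 mm thick (the aluminium divider to the other slot 6 mm); slot centres are 58 mm apart.
- bin_slot_b (a point): Right slot (-y side, seen from the robot) of the tilt-out bin: centre of the slot's inner floor; z points up out of the slot (it leans with the bin), x towards the cart, y across the bin. Slot inside: 46 mm (x) by 52 mm (y), walls 126 mm high above this point, 4 mm thick (the aluminium divider to the other slot 6 mm); slot centres are 58 mm apart.
- bin (a joint): Tilt of the bin about its stiff lower hinge, rad: 0 = upright and shut against the brass panel of the cart, grows as the mouth tips out towards the robot, stop at 0.55. It stays where it is left; moving it takes about 10 N at the handle.
- bin_hinge (a point): Middle of the bin's hinge line (the lower back edge of the bin), 45 mm above the deck, at the outer face of the cart's side panel; the axes are the bin's own: y along the hinge, z up the bin's back wall, x into the cart. Bin outside: 54 mm deep, 118 mm wide, 132 mm high.
- bin_handle (a point): Centre of the steel bar handle on the bin's front face, 80 mm long along the bin's y, standing 35 mm off the front face, 105 mm up from the hinge line; it moves with the bin.
- cart: Raised tier of the brass bar cart: smoked acrylic top 200 by 540 mm, upper face 190 mm above the deck, on four brass posts. Origin on the deck under the outer face of the side panel behind the bin; x points away from the bin into the tier, z up. The top reaches from x = 4 to 204 mm and y = -270 to 270 mm. Fixed.
- carafe: Short clear glass carafe, 92 mm wide, 125 mm tall, on the raised top. Origin: centre of its underside. Leave alone.
- canister: White ceramic canister with a cork top, 86 mm wide, 123 mm tall, on the raised top. Origin: centre of its underside. Leave alone.
- jigger: Steel hourglass jigger, 46 mm wide, 85 mm tall, on the raised top. Origin: centre of its underside. Leave alone.
- wine_key: Folded steel wine key, 115 mm long (along its y), 13 mm thick, lying on the raised top. Origin: centre of its underside. Leave alone.
- shaker: Copper cocktail shaker, 86 mm wide, 207 mm tall, on the deck. Origin: centre of its underside. Leave alone.
- coasters: Stack of round cork coasters, 96 mm wide, 28 mm high, on the deck. Origin: centre of its underside. Leave alone.
- tumbler: Amber glass tumbler, 82 mm wide, 90 mm tall, on the deck. Origin: centre of its underside. Leave alone.
There are look-alikes about, which are no part of the job. What is shaped like the steel_muddler but purple is not meant.

How it is judged:
On the way, in this order (a step that is already met when the one before it is completed fails the run):
1. one muddler stands foot-down on the floor of a slot while the bin is still open (more than 0.2 rad) (((distance between wood_muddler and bin_slot_a below 0.018 m and angle between the z axis of wood_muddler and the z axis of bin_slot_a, either way round below 0.3 rad) or (distance between wood_muddler and bin_slot_b below 0.018 m and angle between the z axis of wood_muddler and the z axis of bin_slot_b, either way round below 0.3 rad) or (distance between steel_muddler and bin_slot_a below 0.018 m and angle between the z axis of steel_muddler and the z axis of bin_slot_a, either way round below 0.3 rad) or (distance between steel_muddler and bin_slot_b below 0.018 m and angle between the z axis of steel_muddler and the z axis of bin_slot_b, either way round below 0.3 rad)) and value of joint bin above 0.2 rad), for 0.2 s.
2. both muddlers stand foot-down, one in each slot, while the bin is still open (more than 0.2 rad) ((((distance between wood_muddler and bin_slot_a below 0.018 m and angle between the z axis of wood_muddler and the z axis of bin_slot_a, either way round below 0.3 rad) and (distance between steel_muddler and bin_slot_b below 0.018 m and angle between the z axis of steel_muddler and the z axis of bin_slot_b, either way round below 0.3 rad)) or ((distance between wood_muddler and bin_slot_b below 0.018 m and angle between the z axis of wood_muddler and the z axis of bin_slot_b, either way round below 0.3 rad) and (distance between steel_muddler and bin_slot_a below 0.018 m and angle between the z axis of steel_muddler and the z axis of bin_slot_a, either way round below 0.3 rad))) and value of joint bin above 0.2 rad), for 0.2 s.
3. the bin is shut (less than 0.05 rad) with both muddlers in it ((((distance between wood_muddler and bin_slot_a below 0.018 m and angle between the z axis of wood_muddler and the z axis of bin_slot_a, either way round below 0.3 rad) and (distance between steel_muddler and bin_slot_b below 0.018 m and angle between the z axis of steel_muddler and the z axis of bin_slot_b, either way round below 0.3 rad)) or ((distance between wood_muddler and bin_slot_b below 0.018 m and angle between the z axis of wood_muddler and the z axis of bin_slot_b, either way round below 0.3 rad) and (distance between steel_muddler and bin_slot_a below 0.018 m and angle between the z axis of steel_muddler and the z axis of bin_slot_a, either way round below 0.3 rad))) and value of joint bin below 0.05 rad), for 0.2 s.
At the end, for the whole second after the job is handed in: The bin is within 0.05 rad of upright; each muddler is at rest in its own slot, foot-down, the centre of its foot within 18 mm of the slot's floor centre and leaning no more than 0.3 rad from the slot's axis (all of step 3 and linear speed of each of wood_muddler, steel_muddler below 0.03 m/s); the robot touches nothing.
It fails at once if the carafe, canister, jigger or wine key on the raised top is shifted by more than 25 mm or knocked over (distance of any of carafe, canister, jigger, wine_key from where it was at the start of the episode above 0.025 m or angle between any of carafe, canister, jigger, wine_key's own z axis and vertical above 0.5 rad).
It fails at once if the shaker, coasters or tumbler on the deck is shifted by more than 25 mm or knocked over (distance of any of shaker, coasters, tumbler from where it was at the start of the episode above 0.025 m or angle between any of shaker, coasters, tumbler's own z axis and vertical above 0.5 rad).
It also fails if it takes over 67 s, if anything falls off the work surface, if the arm or the gripper's body presses on something with over 40 N, if the wrist force passes 120 N, or if a joint passes its speed limit or range.

## Working session

There is one attempt and no reset: what is moved stays moved. The work goes in short steps, Python scripts to look and compute and a tool call to move; the robot and the scene stay as the last step left them, time stands still between calls to the robot, and variables do not carry over. Pictures are saved under pics/ and viewed, about 8 in all and at most 12, crops included, and the job is handed in when it is done.

Besides the shell and the picture viewer there is one more tool, called after "Request:" as name(argument=value, ...), one argument or row to a line, values as JSON. send_rows: Moves the arm, as the interface text tells. Its arguments: {"type":"object","properties":{"commands":{"type":"array","items":{"type":"object","properties":{"delta_pos":{"type":"array","items":{"type":"number"}},"yaw":{"type":"number"}}}},"grip":{"type":"number"},"force":{"type":"number"}},"required":["commands"]}

```bash
mkdir -p pics
cat > h.py <<'E'
from station import manip
import numpy as np, cv2
def snap(cam,fn):
    im=manip.snapshot(cam); cv2.imwrite('pics/'+fn,im); return im
def ray(cam,u,v,s=None):
    c=manip.get_calibration(cam)
    d=np.array([(u-c['cx'])/c['fx'],(v-c['cy'])/c['fy'],1.])
    if 'world_to_cam' in c: T=np.linalg.inv(np.array(c['world_to_cam']))
    else:
        from scipy.spatial.transform import Rotation as R
        s=s or manip.sense(); B=np.eye(4);B[:3,:3]=R.from_quat(s['tool_rot']).as_matrix();B[:3,3]=s['tcp_pos'];T=B@np.array(c['mount'])
    return T[:3,3],T[:3,:3]@d
def onz(cam,u,v,z,s=None):
    o,d=ray(cam,u,v,s); return o+d*(z-o[2])/d[2]
def proj(cam,p,s=None):
    c=manip.get_calibration(cam); T=np.array(c['world_to_cam']); q=T@np.r_[p,1]
    return c['fx']*q[0]/q[2]+c['cx'],c['fy']*q[1]/q[2]+c['cy']
def tri(a,b):
    A=[];B=[]
    M=np.zeros((3,3));r=np.zeros(3)
    for o,d in (a,b):
        d=d/np.linalg.norm(d);P=np.eye(3)-np.outer(d,d);M+=P;r+=P@o
    return np.linalg.solve(M,r)
E
python3 - <<'E'
from h import *
a=snap('scene','s1.png');b=snap('top','t1.png')
for c in('scene','top'):
    k=manip.get_calibration(c);T=np.linalg.inv(np.array(k['world_to_cam']));print(c,k['fx'],T.round(3).tolist())
s=manip.sense();print(s['tcp_pos'],s['tool_rot'],s['t'])
E
```

```text
scene 484.4914916464234 [[0.041, -0.948, 0.315, 0.254], [-0.999, -0.039, 0.011, 0.007], [0.002, -0.316, -0.949, 1.173], [0.0, 0.0, 0.0, 1.0]]
top 461.8054945356197 [[0.003, -0.983, 0.182, 0.351], [-1.0, -0.002, 0.006, -0.013], [-0.006, -0.182, -0.983, 1.503], [0.0, 0.0, 0.0, 1.0]]
[ 0.15207878 -0.60553867  0.23043237] [ 9.92456452e-01  1.22593541e-01  7.14739995e-05 -1.00462407e-03] 0.1
```

View pics/s1.png

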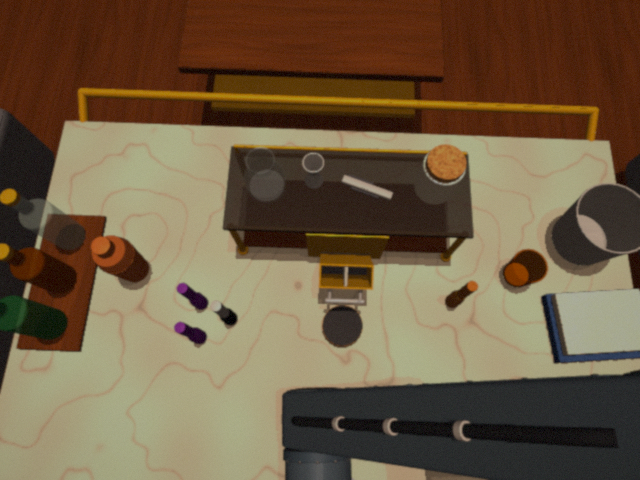

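View pics/t1.png

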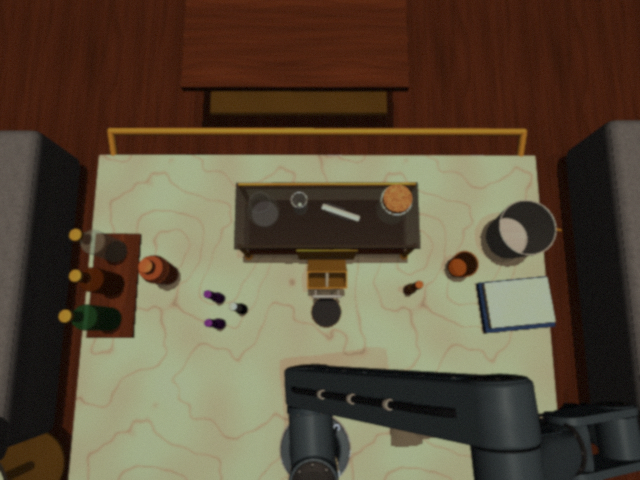

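Scene view: wood muddler with top at about (471,287). Steel muddler (pale stem) with top at about (217,307). Purple look-alikes have tops at (183,289) and (180,327). Bin mouth is at (346,272), handle at (346,298), coasters at (342,326). Bottles at (105,245) and (10,250), the shaker at (120,255) and the tumbler at (525,268) are other shapes. The choice is the pale-topped one at (217,307) and the wooden one at (471,287). One close crop will check it.

Run:
```python
from h import *
a=cv2.imread('pics/s1.png');b=cv2.imread('pics/t1.png')
def cr(i,x,y,w,h,f):return cv2.resize(i[y:y+h,x:x+w],None,fx=f,fy=f,interpolation=cv2.INTER_CUBIC)
L=cr(a,160,270,90,90,4); M=cr(a,300,225,100,125,3.2)[:360]; 
W=cr(a,430,260,130,60,2.8)
A=np.hstack([L,cv2.resize(M,(320,360))])
T=cr(b,190,240,245,90,2.775)[:,:680]
o=np.vstack([A,cv2.resize(T,(680,230))]);cv2.imwrite('pics/c1.png',o)
for n,u,v in(('wood',471,287),('steel',217,307),('p1',183,289),('p2',180,327)):
    print(n,onz('scene',u,v,.175).round(3))
for n,u,v in(('wood',419,285),('steel',241,308),('p1',208,294),('p2',208,322)):
    print(n,'top',onz('top',u,v,.175).round(3))
print('coast',onz('scene',342,326,.028),onz('top',326,312,.028))
```

```text
wood [ 0.485 -0.296  0.175]
steel [0.421 0.232 0.175]
p1 [0.456 0.307 0.175]
p2 [0.377 0.303 0.175]
wood top [ 0.485 -0.298  0.175]
steel top [0.417 0.213 0.175]
p1 top [0.457 0.309 0.175]
p2 top [0.378 0.305 0.175]
coast [ 0.41318405 -0.03256595  0.028     ] [ 0.41298204 -0.03207802  0.028     ]
```

View pics/c1.png

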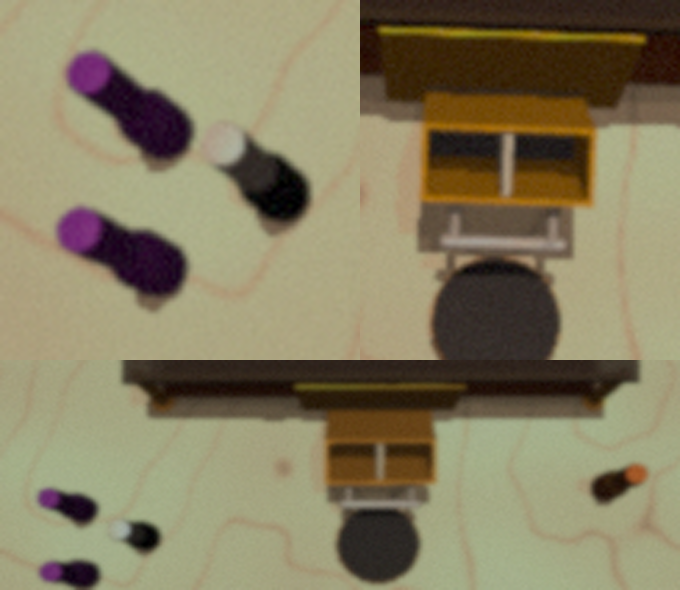

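The crop confirms it: a single pale-steel stem with a black foot near (216,306), two purple ones beside it, and a wooden one with an orange-brown top. Next I'll fix the bin's tilt and hinge from its rim corners and handle.

```bash
cat > binfit.py <<'E'
from h import *
from scipy.optimize import least_squares
def b2w(p,P):
    x,y,yaw,t=p; u,v,w=P
    X=u*np.cos(t)-w*np.sin(t);Z=.045+w*np.cos(t)+u*np.sin(t)
    return np.array([x+X*np.cos(yaw)-v*np.sin(yaw),y+X*np.sin(yaw)+v*np.cos(yaw),Z])
PT=dict(fl=(-.054,.059,.132),fr=(-.054,-.059,.132),bl=(0,.059,.132),br=(0,-.059,.132),h=(-.089,0,.105))
def fit(obs,x0=(.55,-.03,0,.5)):
    f=lambda p:np.concatenate([np.subtract(proj(c,b2w(p,PT[k])),uv) for c,k,uv in obs])
    r=least_squares(f,x0,loss='soft_l1');return r.x,r.fun
E
python3 - <<'E'
from binfit import *
S=dict(fl=(320.3,287.5),fr=(372.5,288.4),bl=(320.9,265),br=(371.9,265.6),h=(344.7,300.9))
T=dict(fl=(308.2,287.7),fr=(346,287.7),bl=(308.2,271.3),br=(346,271.3),h=(326.9,296.4))
s=[('scene',k,v) for k,v in S.items()];t=[('top',k,v) for k,v in T.items()]
for o in(s,t,s+t):
    p,f=fit(o);print(p.round(3),f.round(1))
print('handle',b2w(p,PT['h']),'slots',b2w(p,(-.027,.029,.004)),b2w(p,(-.027,-.029,.004)),'mouth',b2w(p,(-.027,.029,.13)))
print(onz('scene',216.3,305.8,.175),onz('top',233.2,305.5,.175))
E
```

```text
[ 0.593 -0.032  0.027  0.528] [-1.3  0.9  0.4  0.8 -1.7 -0.4  1.9 -0.3  0.4 -1. ]
[ 0.586 -0.034  0.003  0.472] [-1.1  0.6  1.   0.6 -1.2 -0.2  1.3 -0.3 -0.  -0.7]
[ 0.589 -0.033  0.016  0.5  ] [-1.6  0.8  0.3  1.2 -1.7 -0.8  1.9 -0.1  0.1 -0.4 -0.8  0.6  1.3  0.1
 -1.1  0.   1.4 -0.5  0.3 -1.2]
handle [ 0.46096461 -0.03498935  0.09448518] slots [ 0.56333066 -0.00439706  0.03556741] [ 0.56423075 -0.06239008  0.03556741] mouth [ 0.5029371  -0.00533441  0.14614652]
[0.42356172 0.23379874 0.175     ] [0.42446476 0.23514688 0.175     ]
```

Request:
send_rows(
  commands=[
    {"delta_pos":[2.7,5.6,0],"yaw":-0.025},
    {"delta_pos":[2.7,5.6,0],"yaw":-0.025},
    {"delta_pos":[2.7,5.6,0],"yaw":-0.025},
    {"delta_pos":[2.7,5.6,0],"yaw":-0.025},
    {"delta_pos":[2.7,5.6,0],"yaw":-0.025},
    {"delta_pos":[2.7,5.6,0],"yaw":-0.025},
    {"delta_pos":[2.7,5.6,0],"yaw":-0.025},
    {"delta_pos":[2.7,5.6,0],"yaw":-0.025},
    {"delta_pos":[2.7,5.6,0],"yaw":-0.025},
    {"delta_pos":[2.7,5.6,0],"yaw":-0.025},
  ],
  grip=1,
  force=60,
)

```text
t: 1.35
tcp_pos: [0.4198, -0.0434, 0.2281]
tool_rot: [1.0, -0.012, 0.001, -0.0]
force: [1.1, -0.9, 0.2]
finger_gap: 0.003
```

Run:
```python
from h import *
s=manip.sense();im=snap('wrist','w1.png');print(s['tcp_pos'].tolist() if hasattr(s['tcp_pos'],'tolist') else s['tcp_pos'])
k=manip.get_calibration('wrist');print(k['fx'],np.array(k['mount']).round(3).tolist())
```

```text
[0.4198091486502158, -0.043364787857980244, 0.22811155895170954]
335.8346212731989 [[-0.0, -0.947, -0.321, 0.084], [1.0, -0.0, -0.0, -0.001], [0.0, -0.321, 0.947, -0.142], [0.0, 0.0, 0.0, 1.0]]
```

View pics/w1.png

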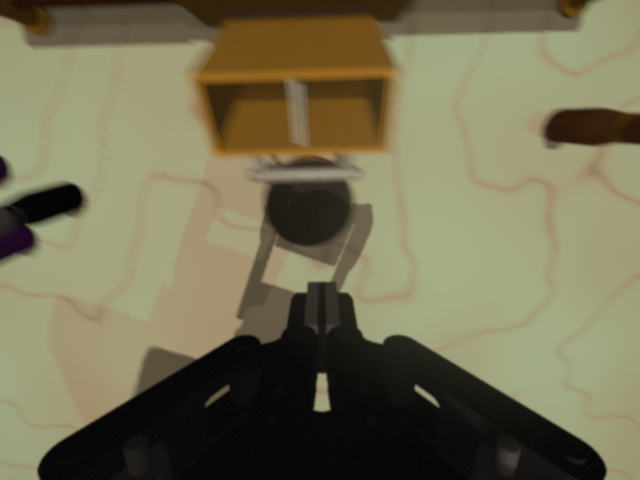

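The wrist view shows the bin mouth (rim corners (217,155), (383,150), (195,80), (397,78)), the handle at (304,173) and both true muddler feet at the edges. I'll refit with this view.

```bash
cat >> h.py <<'E'
def wproj(s):
    from scipy.spatial.transform import Rotation as R
    c=manip.get_calibration('wrist');B=np.eye(4);B[:3,:3]=R.from_quat(s['tool_rot']).as_matrix();B[:3,3]=s['tcp_pos'];T=np.linalg.inv(B@np.array(c['mount']))
    def f(p):
        q=T@np.r_[p,1];return c['fx']*q[0]/q[2]+c['cx'],c['fy']*q[1]/q[2]+c['cy']
    return f
E
python3 - <<'E'
from binfit import *
import binfit
s=manip.sense();w=wproj(s);op=binfit.proj
binfit.proj=lambda c,p:w(p) if c=='wrist' else op(c,p)
W=dict(fl=(217,155),fr=(383,150),bl=(195,80),br=(397,78),h=(304,173))
S=dict(fl=(320.3,287.5),fr=(372.5,288.4),bl=(320.9,265),br=(371.9,265.6),h=(344.7,300.9))
o=[('wrist',k,v) for k,v in W.items()];t=[('scene',k,v) for k,v in S.items()]
for q in(o,o+t):
    p,f=fit(q);print(p.round(3),f.round(1))
for th in (p[3],.3):
    p[3]=th;print('rim',b2w(p,(-.054,0,.132)).round(3),'h',b2w(p,PT['h']).round(3))
E
```

```text
[ 0.596 -0.022 -0.011  0.548] [ 0.1  0.2  1.3  4.  -0.8 -0.2 -0.4 -0.1  0.3 -4.2]
[ 0.595 -0.022 -0.009  0.543] [ 0.4  0.7  1.9  4.1 -0.5 -0.   0.3 -0.3  0.7 -3.6 -7.7 -0.5 -6.   1.3
 -7.3 -1.7 -3.9  0.4 -6.1 -1.7]
rim [ 0.481 -0.021  0.13 ] h [ 0.465 -0.021  0.089]
rim [ 0.504 -0.022  0.155] h [ 0.479 -0.021  0.119]
```

Run:
```python
from binfit import *
import binfit
s=manip.sense();print(s['tcp_pos'],s['tool_rot'],s['t']);s=dict(s);s['tcp_pos']=np.array([.4198,-.04336,.22811]);s['tool_rot']=np.array([.99993,-.012,.001,0]);w=wproj(s);op=binfit.proj
binfit.proj=lambda c,p:w(p) if c=='wrist' else op(c,p)
W=dict(fl=(217,155),fr=(383,150),bl=(195,80),br=(397,78),h=(304,173))
S=dict(fl=(320.3,287.5),fr=(372.5,288.4),bl=(320.9,265),br=(371.9,265.6),h=(344.7,300.9))
o=[('wrist',k,v) for k,v in W.items()];t=[('scene',k,v) for k,v in S.items()]
for q in(o,o+t):
    p,f=fit(q);print(p.round(3),f.round(1))
for th in (p[3],.3):
    p[3]=th;print('rim',b2w(p,(-.054,0,.132)).round(3),'h',b2w(p,PT['h']).round(3))
```

```text
[ 0.4217376  -0.03631848  0.22828192] [ 0.99995079 -0.00918344  0.00249437 -0.00280379] 1.4
[ 0.594 -0.031 -0.015  0.554] [ 0.1  0.1  1.2  3.5 -0.8 -0.  -0.2 -0.1  0.1 -4.8]
[ 0.594 -0.031 -0.012  0.55 ] [ 0.4  0.4  1.8  3.4 -0.6 -0.1  0.3 -0.6  0.5 -4.6 -4.1  0.5 -2.5  2.4
 -3.6 -0.7 -0.2  1.6 -2.6 -0.8]
rim [ 0.479 -0.029  0.129] h [ 0.463 -0.029  0.088]
rim [ 0.503 -0.03   0.155] h [ 0.478 -0.029  0.119]
```

Request:
send_rows(
  commands=[
    {"delta_pos":[1.0,0.2,-4.0]},
    {"delta_pos":[1.0,0.1,-4.0]},
    {"delta_pos":[0.5,0,-3.6]},
    {"delta_pos":[0,0,0]},
  ],
)

```text
validation failed for argument at $.co...
```

Request:
send_rows(
  commands=[
    {"delta_pos":[1.0,0.2,-4.0],"yaw":0},
    {"delta_pos":[1.0,0.1,-4.0],"yaw":0},
    {"delta_pos":[0.5,0,-3.6],"yaw":0},
    {"delta_pos":[0,0,0],"yaw":0},
  ],
)

```text
t: 1.9
tcp_pos: [0.4489, -0.0298, 0.1099]
tool_rot: [1.0, -0.004, 0.004, -0.002]
force: [-0.1, -0.6, 0.5]
finger_gap: -0.004
```

Request:
send_rows(
  commands=[
    {"delta_pos":[1.0,0,0],"yaw":0},
    {"delta_pos":[1.0,0,0.2],"yaw":0},
    {"delta_pos":[0.8,0,0.5],"yaw":0},
    {"delta_pos":[0.8,0,0.6],"yaw":0},
  ],
)

```text
t: 2.4
tcp_pos: [0.4749, -0.0291, 0.1244]
tool_rot: [1.0, -0.002, -0.008, -0.004]
force: [-7.5, -1.1, -4.6]
finger_gap: 0.002
```

Request:
send_rows(
  commands=[
    {"delta_pos":[0.9,0,0.4],"yaw":0},
    {"delta_pos":[0.9,0,0.3],"yaw":0},
    {"delta_pos":[0.5,0,0.2],"yaw":0},
  ],
)

```text
t: 2.78
tcp_pos: [0.4835, -0.0286, 0.1341]
tool_rot: [1.0, -0.0, -0.025, -0.004]
force: [-6.4, -0.7, -5.0]
finger_gap: 0.001
```

Request:
send_rows(
  commands=[
    {"delta_pos":[1.2,0,0.1],"yaw":0},
    {"delta_pos":[1.0,0,0.1],"yaw":0},
    {"delta_pos":[-1.0,0,1.5],"yaw":0},
    {"delta_pos":[-2.5,0,4],"yaw":0},
    {"delta_pos":[-1,0,5],"yaw":0},
    {"delta_pos":[0,0,0],"yaw":0},
    {"delta_pos":[0,0,0],"yaw":0},
  ],
)

```text
t: 3.65
tcp_pos: [0.4444, -0.0301, 0.2527]
tool_rot: [0.999, 0.002, -0.039, -0.002]
force: [-0.2, 0.7, -0.0]
finger_gap: -0.001
```

Run:
```python
from h import *
s=manip.sense();print(repr(s['tcp_pos']),repr(s['tool_rot']),s['force'])
snap('wrist','w2.png')
```

```text
array([ 0.44440686, -0.03009671,  0.25269277]) array([ 0.99922771,  0.00167706, -0.03921141, -0.00190842]) [-0.22715059  0.73011084 -0.00812974]
```

View pics/w2.png

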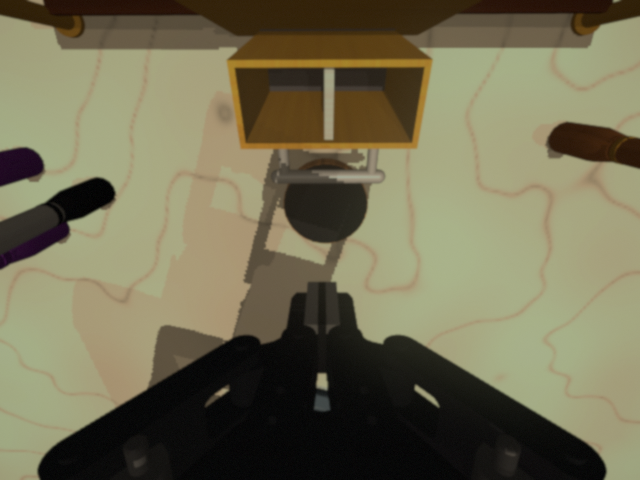

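Rim corners are now (241,148), (418,148), (229,61), (431,61) and the handle is at (330,177), so the bin is tipped up some way. Refitting.

Run:
```python
from binfit import *
import binfit
s=dict(manip.sense());print(s['tcp_pos'],s['t']);s['tcp_pos']=np.array([ 0.44440686, -0.03009671,  0.25269277]);s['tool_rot']=np.array([ 0.99922771,  0.00167706, -0.03921141, -0.00190842]);w=wproj(s)
binfit.proj=lambda c,p:w(p)
W=dict(fl=(241,148),fr=(418,148),bl=(229,61),br=(431,61),h=(330,177))
o=[('wrist',k,v) for k,v in W.items()]
p,f=fit(o);print(p.round(3),f.round(1))
for y in(.029,-.029):print('floor',b2w(p,(-.027,y,.004)).round(3),'mouth',b2w(p,(-.027,y,.13)).round(3))
print(b2w(p,(0,0,.132)),b2w(p,PT['h']),b2w(p,PT['fl']))
```

```text
[ 0.44470318 -0.03017289  0.25260195] 3.7
[ 0.585 -0.034  0.005  0.252] [ 1.   1.2 -0.3  1.  -0.9 -0.1  2.9 -0.6 -1.4 -0.9]
floor [ 0.558 -0.005  0.042] mouth [ 0.527 -0.005  0.164]
floor [ 0.558 -0.063  0.042] mouth [ 0.527 -0.063  0.164]
[ 0.55251707 -0.03370816  0.17282546] [ 0.4730691  -0.03407993  0.12447381] [0.49994932 0.0250465  0.15935244]
```

Request:
send_rows(
  commands=[
    {"delta_pos":[0.8,-5.4,0.2],"yaw":0},
    {"delta_pos":[0.8,-5.4,0.2],"yaw":0},
    {"delta_pos":[0.8,-5.4,0],"yaw":0},
    {"delta_pos":[0.8,-5.4,0],"yaw":0},
    {"delta_pos":[0.8,-5.0,0],"yaw":0},
    {"delta_pos":[0,0,0],"yaw":0},
    {"delta_pos":[0,0,0],"yaw":0},
  ],
  grip=-1,
  force=40,
)

```text
t: 4.58
tcp_pos: [0.484, -0.3023, 0.2478]
tool_rot: [0.999, 0.003, -0.045, -0.007]
force: [-0.7, 1.0, 0.1]
finger_gap: 1.0
```

Request:
send_rows(
  commands=[
    {"delta_pos":[0,0.4,-4.0],"yaw":0},
    {"delta_pos":[0,0,-4.0],"yaw":0},
    {"delta_pos":[0,0,-3.6],"yaw":0},
    {"delta_pos":[0,0,0],"yaw":0},
  ],
)

```text
t: 5.08
tcp_pos: [0.4835, -0.2918, 0.1285]
tool_rot: [0.999, 0.006, -0.045, -0.008]
force: [-0.8, -0.8, 0.2]
finger_gap: 0.996
```

Run:
```python
from h import *
s=manip.sense();print(s['tcp_pos'],s['force']);a=snap('wrist','w3.png');b=snap('scene','s3.png')
cv2.imwrite('pics/v3.png',np.hstack([cv2.resize(a,(400,300)),cv2.resize(b[220:370,380:580],(400,300))]))
```

```text
[ 0.48350395 -0.29182861  0.12852848] [-0.7980974  -0.80286101  0.20786263]
```

View pics/v3.png

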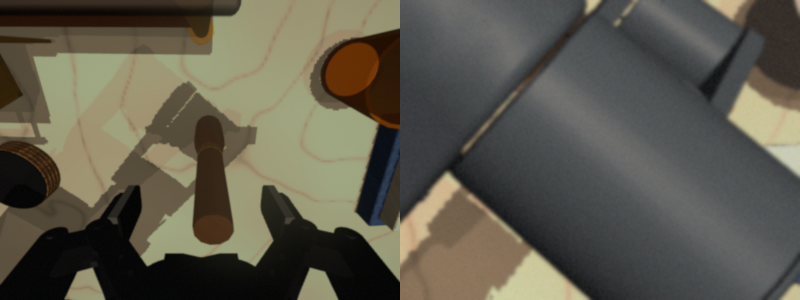

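The wood muddler stands between the open fingers (stem at about (213,190) in the picture), 4 mm to the −y side. Closing.

Request:
send_rows(
  commands=[
    {"delta_pos":[0.1,-0.5,0],"yaw":0},
    {"delta_pos":[0,0,0],"yaw":0},
    {"delta_pos":[0,0,0],"yaw":0},
    {"delta_pos":[0,0,0],"yaw":0},
    {"delta_pos":[0,0,0],"yaw":0},
    {"delta_pos":[0,0,0],"yaw":0},
  ],
  grip=1,
  force=30,
)

```text
t: 5.92
tcp_pos: [0.489, -0.3008, 0.1363]
tool_rot: [0.999, 0.006, -0.039, -0.003]
force: [-0.3, -0.9, -0.4]
finger_gap: 0.272
```

Request:
send_rows(
  commands=[
    {"delta_pos":[0,0,4.0],"yaw":0},
    {"delta_pos":[0,0,5.5],"yaw":0},
    {"delta_pos":[0,0,6.0],"yaw":0},
    {"delta_pos":[0,0,5.0],"yaw":0},
    {"delta_pos":[0.5,5.0,0.5],"yaw":0},
    {"delta_pos":[0.7,5.5,0],"yaw":0},
    {"delta_pos":[0.8,5.5,0],"yaw":0},
    {"delta_pos":[0.8,4.5,0],"yaw":0},
    {"delta_pos":[0.5,1.5,0],"yaw":0},
    {"delta_pos":[0,0,0],"yaw":0},
  ],
)

```text
t: 7.18
tcp_pos: [0.5192, -0.0742, 0.3499]
tool_rot: [0.999, 0.005, -0.041, -0.004]
force: [0.0, -0.5, -0.8]
finger_gap: 0.272
```

Request:
send_rows(
  commands=[
    {"delta_pos":[1.0,1.1,-1.5],"yaw":0},
    {"delta_pos":[0,0,0],"yaw":0},
    {"delta_pos":[0,0,0],"yaw":0},
  ],
)

```text
t: 7.55
tcp_pos: [0.5298, -0.0658, 0.3328]
tool_rot: [0.999, 0.003, -0.042, -0.004]
force: [0.3, -0.2, -2.0]
finger_gap: 0.275
```

Run:
```python
from h import *
s=manip.sense();print(s['tcp_pos'],s['tool_rot'],s['force']);a=snap('wrist','w4.png');b=snap('scene','s4.png');snap('top','t4.png')
cv2.imwrite('pics/v4.png',np.hstack([cv2.resize(a,(400,300)),cv2.resize(b[200:350,260:460],(400,300),interpolation=cv2.INTER_CUBIC)]))
w=wproj(s)
for z in(.2,.17,.165,.14):print(z,w(np.array([.53,-.063,z])))
```

```text
[ 0.52980246 -0.06577547  0.33276833] [ 0.99912246  0.00280061 -0.04161964 -0.00377834] [ 0.34169151 -0.19834218 -2.00925821]
0.2 (np.float64(320.76621290002487), np.float64(207.1418528537845))
0.17 (np.float64(321.08892044984754), np.float64(196.28553002748484))
0.165 (np.float64(321.1372358620833), np.float64(194.6601335562667))
0.14 (np.float64(321.359182851387), np.float64(187.19353363466576))
```

View pics/v4.png

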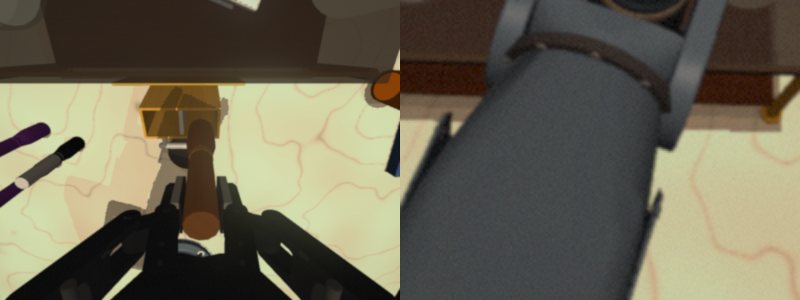

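Wrist view: the foot's lower end at about (201,122) is centred on the right slot, which spans columns 181–217 and rows 108–137 in this scaled picture. Lowering.

Request:
send_rows(
  commands=[
    {"delta_pos":[0,0.1,-2.0],"yaw":0},
    {"delta_pos":[0,0.1,-2.0],"yaw":0},
    {"delta_pos":[0,0,-1.5],"yaw":0},
    {"delta_pos":[0,0,0],"yaw":0},
  ],
)

```text
t: 8.2
tcp_pos: [0.5303, -0.0651, 0.2782]
tool_rot: [0.999, 0.002, -0.039, -0.003]
force: [-0.0, -0.6, -1.2]
finger_gap: 0.269
```

Request:
send_rows(
  commands=[
    {"delta_pos":[0,0.1,-1.2],"yaw":0},
    {"delta_pos":[-0.1,0,-1.2],"yaw":0},
    {"delta_pos":[-0.2,0,-1.2],"yaw":0},
    {"delta_pos":[0,0,0],"yaw":0},
  ],
  force=20,
)

```text
t: 8.7
tcp_pos: [0.531, -0.0649, 0.2422]
tool_rot: [0.999, 0.002, -0.034, -0.002]
force: [0.8, 0.2, -1.6]
finger_gap: 0.273
```

Request:
send_rows(
  commands=[
    {"delta_pos":[-0.4,0,-1.2],"yaw":0},
    {"delta_pos":[-0.5,0,-1.2],"yaw":0},
    {"delta_pos":[-0.5,0,-1.0],"yaw":0},
    {"delta_pos":[0,0,0],"yaw":0},
  ],
)

```text
t: 9.2
tcp_pos: [0.5178, -0.0654, 0.2068]
tool_rot: [0.999, 0.001, -0.032, -0.001]
force: [1.7, 0.2, -2.4]
finger_gap: 0.275
```

Request:
send_rows(
  commands=[
    {"delta_pos":[-0.4,0,-1.2],"yaw":0},
    {"delta_pos":[-0.3,0,-1.0],"yaw":0},
    {"delta_pos":[0,0,0],"yaw":0},
  ],
)

```text
t: 9.57
tcp_pos: [0.5112, -0.0656, 0.1835]
tool_rot: [1.0, 0.001, -0.031, -0.001]
force: [3.4, 0.0, -2.7]
finger_gap: 0.272
```

Run:
```python
from h import *
s=manip.sense();print(s['tcp_pos'],s['tool_rot'],s['force']);a=snap('wrist','w5.png')
cv2.imwrite('pics/v5.png',a[:,100:540])
```

```text
[ 0.5111835  -0.06561267  0.18354374] [ 0.9995292   0.00131833 -0.03063153 -0.00116256] [ 3.35709669  0.03171013 -2.74448792]
```

View pics/v5.png

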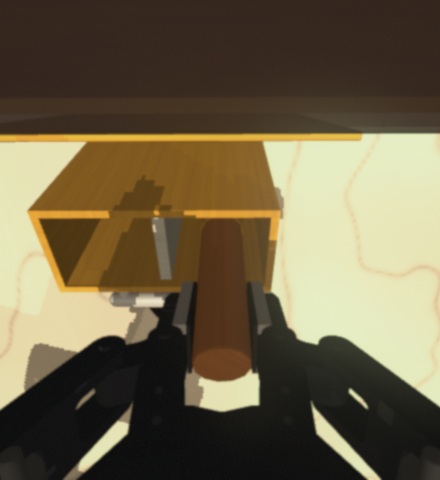

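The wood muddler is inside the right slot, about 1 cm above the floor (stem at column 220, slot spans columns 180–275). Releasing with a small opening.

Request:
send_rows(
  commands=[
    {"delta_pos":[0,0,0],"yaw":0},
    {"delta_pos":[0,0,0],"yaw":0},
    {"delta_pos":[0,0,0],"yaw":0},
    {"delta_pos":[0,0,2],"yaw":0},
    {"delta_pos":[-0.5,0,4.5],"yaw":0},
    {"delta_pos":[-1.0,0,5.5],"yaw":0},
    {"delta_pos":[-1.5,2,3],"yaw":0},
    {"delta_pos":[0,0,0],"yaw":0},
    {"delta_pos":[0,0,0],"yaw":0},
  ],
  grip=0.1,
)

```text
t: 10.75
tcp_pos: [0.4742, -0.0441, 0.3367]
tool_rot: [0.999, 0.002, -0.038, -0.002]
force: [0.0, -0.9, 0.1]
finger_gap: 0.451
```

Run:
```python
from h import *
s=manip.sense();print(s['tcp_pos'],s['tool_rot'],s['force']);a=snap('wrist','w6.png')
cv2.imwrite('pics/v6.png',a[:,100:540])
```

```text
[ 0.47417187 -0.04412102  0.33667425] [ 0.99928155  0.00173298 -0.0377845  -0.00239085] [ 0.0467976  -0.9008725   0.08925133]
```

View pics/v6.png

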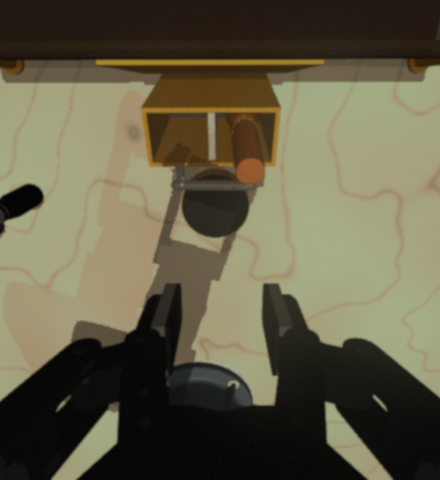

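The wood muddler stands in the right slot, its top at full-frame (350,171). Rim corners: (249,165), (373,164), (242,108), (380,108). Checking whether it is seated and what the tilt is now.

Run:
```python
from binfit import *
import binfit
s=dict(manip.sense());s['tcp_pos']=np.array([ 0.47417187, -0.04412102,  0.33667425]);s['tool_rot']=np.array([ 0.99928155 , 0.00173298, -0.0377845 , -0.00239085]);w=wproj(s)
binfit.proj=lambda c,p:w(p)
W=dict(fl=(249,165),fr=(373,164),bl=(242,108),br=(380,108),h=(313,185))
o=[('wrist',k,v) for k,v in W.items()]
p,f=fit(o);print(p.round(3),f.round(1))
for d in(.179,.2):print(w(b2w(p,(-.033,-.029,d))),w(b2w(p,(-.027,-.029,d))))
for y in(.029,-.029):print('floor',b2w(p,(-.027,y,.004)).round(3),'mouth',b2w(p,(-.027,y,.13)).round(3))
```

```text
[ 0.589 -0.032  0.003  0.276] [-0.   0.5  1.1  1.6 -1.8 -0.2  0.4 -0.1 -0.1 -2.1]
(np.float64(345.81882191303663), np.float64(170.07897879592818)) (np.float64(346.1564035015598), np.float64(163.24821362498494))
(np.float64(347.2688594325351), np.float64(183.82529834188796)) (np.float64(347.6509750804695), np.float64(176.75186726813084))
floor [ 0.561 -0.003  0.041] mouth [ 0.527 -0.004  0.163]
floor [ 0.562 -0.061  0.041] mouth [ 0.527 -0.062  0.163]
```

Request:
send_rows(
  commands=[
    {"delta_pos":[-0.8,4.5,0],"yaw":0},
    {"delta_pos":[-1.0,5.5,0],"yaw":0},
    {"delta_pos":[-1.0,5.5,-1],"yaw":0},
    {"delta_pos":[-1.0,5.5,-2],"yaw":0},
    {"delta_pos":[-1.0,5.0,-2],"yaw":0},
    {"delta_pos":[-0.3,1.5,-2],"yaw":0},
    {"delta_pos":[0,0,0],"yaw":0},
    {"delta_pos":[0,0,0],"yaw":0},
  ],
  grip=-0.5,
)

```text
t: 11.8
tcp_pos: [0.4214, 0.2343, 0.2536]
tool_rot: [0.999, -0.002, -0.047, -0.0]
force: [-0.3, -0.5, -0.4]
finger_gap: 0.749
```

Request:
send_rows(
  commands=[
    {"delta_pos":[0.1,0,-4.0],"yaw":0},
    {"delta_pos":[0.1,0,-4.0],"yaw":0},
    {"delta_pos":[0,0,-3.6],"yaw":0},
    {"delta_pos":[0,0,0],"yaw":0},
  ],
)

```text
t: 12.3
tcp_pos: [0.4295, 0.2306, 0.1381]
tool_rot: [0.999, -0.005, -0.042, -0.001]
force: [-0.2, -1.1, 0.5]
finger_gap: 0.749
```

Run:
```python
from h import *
s=manip.sense();print(s['tcp_pos'],s['force']);a=snap('wrist','w7.png')
cv2.imwrite('pics/v7.png',a[:,60:580])
```

```text
[0.42949657 0.23060344 0.13813589] [-0.17407674 -1.1348003   0.46284013]
```

View pics/v7.png

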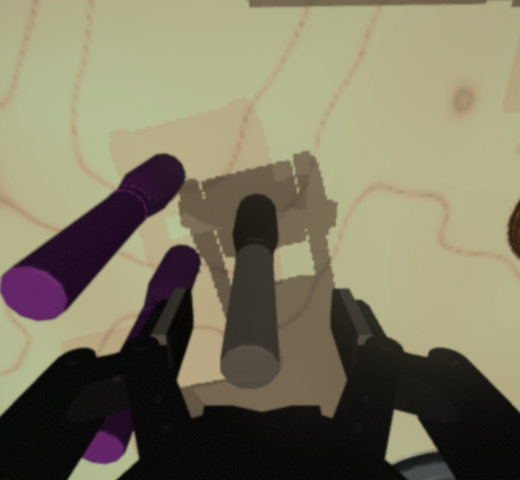

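The steel muddler is between the fingers (top at (250,365), foot at (257,215)); both purple ones are outside. Closing after a small correction.

Request:
send_rows(
  commands=[
    {"delta_pos":[-0.5,0.2,-0.6],"yaw":0},
    {"delta_pos":[0,0,0],"yaw":0},
    {"delta_pos":[0,0,0],"yaw":0},
    {"delta_pos":[0,0,0],"yaw":0},
    {"delta_pos":[0,0,0],"yaw":0},
  ],
  grip=1,
  force=40,
)

```text
t: 12.98
tcp_pos: [0.4284, 0.2333, 0.1372]
tool_rot: [0.999, -0.006, -0.036, -0.003]
force: [0.4, -1.4, -2.3]
finger_gap: 0.27
```

Request:
send_rows(
  commands=[
    {"delta_pos":[0,0,4.0],"yaw":0},
    {"delta_pos":[0,0,5.5],"yaw":0},
    {"delta_pos":[0,0,6.0],"yaw":0},
    {"delta_pos":[0,0,5.5],"yaw":0},
    {"delta_pos":[2,-4.5,0.5],"yaw":0},
    {"delta_pos":[2.2,-5.5,0],"yaw":0},
    {"delta_pos":[2.2,-5.5,0],"yaw":0},
    {"delta_pos":[2,-5,0],"yaw":0},
    {"delta_pos":[1.2,-1.8,0],"yaw":0},
    {"delta_pos":[0,0,0],"yaw":0},
  ],
)

```text
t: 14.22
tcp_pos: [0.5217, 0.0044, 0.357]
tool_rot: [0.999, -0.003, -0.038, -0.003]
force: [-0.6, 0.4, -2.4]
finger_gap: 0.268
```

Request:
send_rows(
  commands=[
    {"delta_pos":[0.8,-0.9,-2.5],"yaw":0},
    {"delta_pos":[0,0,0],"yaw":0},
    {"delta_pos":[0,0,0],"yaw":0},
  ],
)

```text
t: 14.6
tcp_pos: [0.5276, -0.0003, 0.332]
tool_rot: [0.999, -0.001, -0.04, -0.004]
force: [0.3, -0.3, -2.5]
finger_gap: 0.27
```

Run:
```python
from h import *
s=manip.sense();print(s['tcp_pos'],s['tool_rot'],s['force']);a=snap('wrist','w8.png')
cv2.imwrite('pics/v8.png',a[:,100:540])
w=wproj(s)
for z in(.2,.163):print(z,w(np.array([.527,-.0035,z])))
```

```text
[ 5.27565810e-01 -2.58030725e-04  3.31950753e-01] [ 0.99920303 -0.00136029 -0.03966244 -0.00428209] [ 0.32885672 -0.29490429 -2.51661119]
0.2 (np.float64(328.0066235594336), np.float64(208.9120978432888))
0.163 (np.float64(327.64762232385937), np.float64(195.73781547906253))
```

View pics/v8.png

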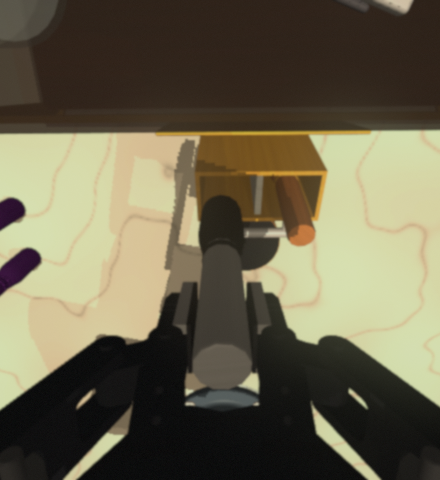

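Wrist view: the foot's lower end is at crop column 221, while the left slot spans about 203–253 (centre 228), so I need about 5 mm towards −y. The wood muddler stands in the right slot.

Request:
send_rows(
  commands=[
    {"delta_pos":[0.3,-0.5,0],"yaw":0},
    {"delta_pos":[0,0,-2.0],"yaw":0},
    {"delta_pos":[0,0,-2.0],"yaw":0},
    {"delta_pos":[0,0,-1.5],"yaw":0},
    {"delta_pos":[0,0,0],"yaw":0},
  ],
)

```text
t: 15.28
tcp_pos: [0.5322, -0.0044, 0.2794]
tool_rot: [0.999, 0.0, -0.036, -0.003]
force: [-0.6, 0.5, -2.8]
finger_gap: 0.274
```

Request:
send_rows(
  commands=[
    {"delta_pos":[-0.1,0,-1.2],"yaw":0},
    {"delta_pos":[-0.2,0,-1.2],"yaw":0},
    {"delta_pos":[-0.3,0,-1.2],"yaw":0},
    {"delta_pos":[0,0,0],"yaw":0},
  ],
  force=20,
)

```text
t: 15.78
tcp_pos: [0.5314, -0.0053, 0.2442]
tool_rot: [1.0, -0.0, -0.028, -0.002]
force: [1.8, -0.3, -3.4]
finger_gap: 0.273
```

Request:
send_rows(
  commands=[
    {"delta_pos":[-0.5,0,-1.2],"yaw":0},
    {"delta_pos":[-0.6,0,-1.2],"yaw":0},
    {"delta_pos":[-0.6,0,-1.0],"yaw":0},
    {"delta_pos":[0,0,0],"yaw":0},
  ],
)

```text
t: 16.27
tcp_pos: [0.5151, -0.0056, 0.2093]
tool_rot: [1.0, -0.0, -0.026, -0.002]
force: [2.1, -0.4, -2.9]
finger_gap: 0.269
```

Request:
send_rows(
  commands=[
    {"delta_pos":[-0.4,0,-1.2],"yaw":0},
    {"delta_pos":[-0.3,0,-1.2],"yaw":0},
    {"delta_pos":[0,0,0],"yaw":0},
  ],
)

```text
t: 16.65
tcp_pos: [0.5098, -0.006, 0.1844]
tool_rot: [1.0, -0.0, -0.023, -0.002]
force: [3.5, 0.5, -3.1]
finger_gap: 0.269
```

Request:
send_rows(
  commands=[
    {"delta_pos":[0,0,0],"yaw":0},
    {"delta_pos":[0,0,0],"yaw":0},
    {"delta_pos":[0,0,0],"yaw":0},
    {"delta_pos":[0,0,2],"yaw":0},
    {"delta_pos":[-0.5,0,4.5],"yaw":0},
    {"delta_pos":[-2.5,-0.8,5.5],"yaw":0},
    {"delta_pos":[-3.5,-0.8,0],"yaw":0},
    {"delta_pos":[-2.0,-0.8,0],"yaw":0},
    {"delta_pos":[0,0,0],"yaw":0},
    {"delta_pos":[0,0,0],"yaw":0},
  ],
  grip=0.1,
)

```text
t: 17.9
tcp_pos: [0.4161, -0.0296, 0.3066]
tool_rot: [1.0, 0.0, -0.031, -0.002]
force: [-0.9, -0.7, -0.4]
finger_gap: 0.451
```

Run:
```python
from h import *
s=manip.sense();print(repr(s['tcp_pos']),repr(s['tool_rot']),s['q'],s['force']);a=snap('wrist','w9.png');b=snap('scene','s9.png')
cv2.imwrite('pics/v9.png',a[40:300,160:480].repeat(2,0).repeat(2,1))
```

```text
array([ 0.41605881, -0.02963655,  0.30663393]) array([ 9.99506635e-01,  2.13620990e-04, -3.13150001e-02, -2.41083947e-03]) [-0.32892442  0.17035895  1.77947125 -0.01650201  1.2526445   1.24708387] [-0.92376297 -0.6775083  -0.38220627]
```

View pics/v9.png

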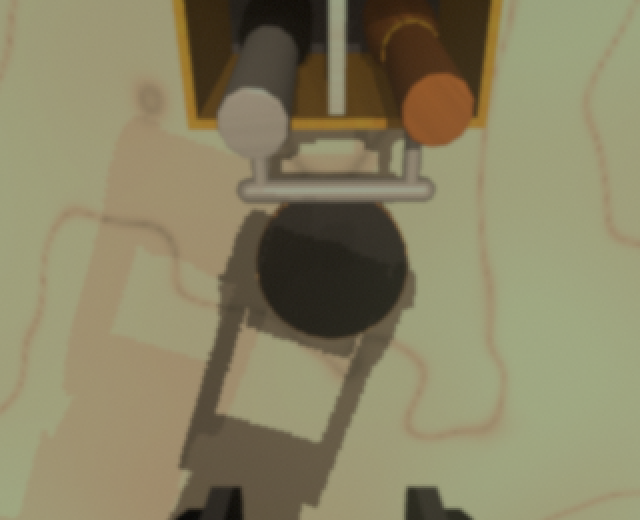

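Both muddlers stand in their slots: steel top at full-frame (287,100), wood top at (378,94). Handle is at (328,134) and the front rim corners at (255,103), (402,103). This was my 12th view, so from here I work from numbers only.

Run:
```python
from binfit import *
s=dict(manip.sense());s['tcp_pos']=np.array([0.41605881, -0.02963655,  0.30663393]);s['tool_rot']=np.array([ 9.99506635e-01,  2.13620990e-04, -3.13150001e-02, -2.41083947e-03]);w=wproj(s)
a=cv2.imread('pics/w9.png');h=cv2.cvtColor(a,cv2.COLOR_BGR2HSV)
for x in(270,325,390):
  print(x,[(y,*h[y,x]) for y in range(0,40,3)] if x==325 else '')
from scipy.optimize import least_squares
W=dict(fl=(255,103.5),fr=(402.5,103.5),h=(328,134.5))
f=lambda q:np.concatenate([np.subtract(w(b2w((.590,q[0],0,q[1]),PT[k])),v) for k,v in W.items()])
r=least_squares(f,(-.03,.28));print(r.x,r.fun.round(1));p=(.590,r.x[0],0,r.x[1])
for y in(.029,-.029):print([tuple(np.round(w(b2w(p,(u,y,d))),1)) for u,d in((-.033,.179),(-.027,.179),(-.033,.19),(-.033,.21))])
print(b2w(p,PT['h']))
```

```text
270 
325 [(0, np.uint8(17), np.uint8(200), np.uint8(46)), (3, np.uint8(18), np.uint8(216), np.uint8(46)), (6, np.uint8(17), np.uint8(211), np.uint8(46)), (9, np.uint8(17), np.uint8(150), np.uint8(46)), (12, np.uint8(18), np.uint8(176), np.uint8(55)), (15, np.uint8(18), np.uint8(198), np.uint8(81)), (18, np.uint8(18), np.uint8(194), np.uint8(84)), (21, np.uint8(18), np.uint8(197), np.uint8(83)), (24, np.uint8(20), np.uint8(190), np.uint8(110)), (27, np.uint8(22), np.uint8(187), np.uint8(153)), (30, np.uint8(22), np.uint8(180), np.uint8(147)), (33, np.uint8(24), np.uint8(60), np.uint8(124)), (36, np.uint8(30), np.uint8(46), np.uint8(138)), (39, np.uint8(36), np.uint8(47), np.uint8(142))]
390 
[-0.03356346  0.29477639] [ 0.3  0.5 -0.2  0.5 -0.1 -2.3]
[(np.float64(285.7), np.float64(95.9)), (np.float64(285.0), np.float64(86.4)), (np.float64(284.2), np.float64(101.6)), (np.float64(281.0), np.float64(113.0))]
[(np.float64(374.3), np.float64(96.0)), (np.float64(375.2), np.float64(86.4)), (np.float64(376.3), np.float64(101.6)), (np.float64(380.5), np.float64(113.1))]
[ 0.47433361 -0.03356346  0.11961424]
```

Request:
send_rows(
  commands=[
    {"delta_pos":[-0.4,0,0],"yaw":0.185},
    {"delta_pos":[-0.4,0,0],"yaw":0.185},
    {"delta_pos":[-0.4,0,0],"yaw":0.185},
    {"delta_pos":[-0.4,0,0],"yaw":0.185},
    {"delta_pos":[0,0,0],"yaw":0.185},
    {"delta_pos":[0,0,0],"yaw":0.185},
    {"delta_pos":[0,0,0],"yaw":0.185},
    {"delta_pos":[0,0,0],"yaw":0.185},
    {"delta_pos":[0,0,0],"yaw":0.09},
    {"delta_pos":[0,0,0],"yaw":0},
  ],
  grip=-1,
  force=110,
)

```text
t: 19.25
tcp_pos: [0.4071, -0.0283, 0.3017]
tool_rot: [0.697, 0.717, -0.027, 0.018]
force: [-0.1, 0.3, -0.3]
finger_gap: 0.998
```

Run:
```python
from h import *
from scipy.spatial.transform import Rotation as R
s=manip.sense();print(s['tcp_pos'],R.from_quat(s['tool_rot']).as_matrix().round(3),s['q'].round(2))
```

```text
[ 0.40712735 -0.0283376   0.30167344] [[-0.029  1.    -0.01 ]
 [ 0.998  0.028 -0.064]
 [-0.063 -0.012 -0.998]] [-0.3   0.14  1.84 -0.07  1.16 -0.3 ]
```

Request:
send_rows(
  commands=[
    {"delta_pos":[-1.6,-0.4,0],"yaw":0},
    {"delta_pos":[0,0,0],"yaw":0},
    {"delta_pos":[0,0,-4],"yaw":0},
    {"delta_pos":[0,0,-5],"yaw":0},
    {"delta_pos":[0,0,0],"yaw":0},
  ],
)

```text
t: 19.88
tcp_pos: [0.3918, -0.0333, 0.2109]
tool_rot: [0.698, 0.715, -0.025, 0.021]
force: [-1.0, 0.2, 0.9]
finger_gap: 1.002
```

Request:
send_rows(
  commands=[
    {"delta_pos":[0,0,-4],"yaw":0},
    {"delta_pos":[0,0,-4.5],"yaw":0},
    {"delta_pos":[0,0,-3],"yaw":0},
    {"delta_pos":[0,0,0],"yaw":0},
  ],
)

```text
t: 20.38
tcp_pos: [0.4005, -0.0365, 0.0996]
tool_rot: [0.699, 0.714, -0.022, 0.029]
force: [-0.3, -0.2, -0.5]
finger_gap: 1.001
```

Request:
send_rows(
  commands=[
    {"delta_pos":[0,0.2,-1.0],"yaw":0},
    {"delta_pos":[0.8,0,0],"yaw":0},
    {"delta_pos":[0.8,0,0.2],"yaw":0},
    {"delta_pos":[0.8,0,0.2],"yaw":0},
  ],
)

```text
t: 20.88
tcp_pos: [0.4107, -0.0336, 0.0955]
tool_rot: [0.7, 0.714, -0.032, 0.016]
force: [-14.2, -8.7, -2.8]
finger_gap: 1.001
```

Request:
send_rows(
  commands=[
    {"delta_pos":[0.9,0,0.3],"yaw":0},
    {"delta_pos":[0.9,0,0.3],"yaw":0},
    {"delta_pos":[0.9,0,0.3],"yaw":0},
  ],
)

```text
t: 21.25
tcp_pos: [0.4126, -0.032, 0.104]
tool_rot: [0.699, 0.713, -0.051, -0.006]
force: [-12.6, -6.6, -2.6]
finger_gap: 0.998
```

Request:
send_rows(
  commands=[
    {"delta_pos":[-1.2,0,-0.5],"yaw":0},
    {"delta_pos":[0,-0.2,-2.0],"yaw":0},
    {"delta_pos":[0,0,0],"yaw":0},
  ],
)

```text
t: 21.62
tcp_pos: [0.3994, -0.0341, 0.082]
tool_rot: [0.699, 0.713, -0.051, -0.006]
force: [0.3, -0.4, -0.2]
finger_gap: 1.003
```

Run:
```python
from h import *
from scipy.spatial.transform import Rotation as R
s=manip.sense();print(s['tcp_pos'],R.from_quat(s['tool_rot']).as_matrix().round(3),s['q'].round(2),s['force'])
b=snap('scene','s10.png');a=snap('top','t10.png');h=cv2.cvtColor(b,cv2.COLOR_BGR2HSV)
# wood stem / panel visible?
m=cv2.inRange(h,(5,120,90),(14,255,255));m[:, :280]=0;m[:,420:]=0;m[:220]=0
n,l,st,c=cv2.connectedComponentsWithStats(m);print([(st[i].tolist(),c[i].round(1).tolist()) for i in range(1,n) if st[i,4]>8])
```

```text
[ 0.3993752  -0.03405384  0.08198629] [[-0.021  0.997 -0.08 ]
 [ 0.998  0.016 -0.065]
 [-0.063 -0.081 -0.995]] [-0.3   0.56  2.06 -0.16  0.59 -0.19] [ 0.28883361 -0.41476628 -0.19338835]
[]
```

Request:
send_rows(
  commands=[
    {"delta_pos":[1.0,0,0],"yaw":0},
    {"delta_pos":[2.0,0,0.5],"yaw":0},
    {"delta_pos":[2.0,0,0.5],"yaw":0},
  ],
)

```text
t: 22.1
tcp_pos: [0.4073, -0.0323, 0.095]
tool_rot: [0.697, 0.711, -0.084, -0.041]
force: [-36.5, -22.9, 17.3]
finger_gap: 1.0
```

Request:
send_rows(
  commands=[
    {"delta_pos":[-1.5,0,0],"yaw":0},
    {"delta_pos":[-0.5,0,0],"yaw":0},
  ],
)

```text
t: 22.35
tcp_pos: [0.3877, -0.0331, 0.0962]
tool_rot: [0.697, 0.711, -0.083, -0.041]
force: [0.8, -0.9, 1.2]
finger_gap: 0.997
```

Run:
```python
from h import *
from scipy.spatial.transform import Rotation as R
s=manip.sense();print(s['tcp_pos'],R.from_quat(s['tool_rot']).as_matrix().round(3),s['q'].round(2),s['force'],s['ft_torque'])
b=snap('top','t11.png');a=snap('scene','s11.png')
def asc(im,x0,x1,y0,y1,st=3):
    h=cv2.cvtColor(im,cv2.COLOR_BGR2HSV)
    for y in range(y0,y1,st):
        r=''
        for x in range(x0,x1,st):
            H,S,V=h[y,x]
            r+='#' if V<50 else ('B' if 14<=H<=26 and S>120 else 'O' if H<14 and S>110 else 'w' if S<50 and V>120 else 'g' if S<60 else '.')
        print(y,r)
asc(b,280,380,240,330)
```

```text
[ 0.387731   -0.033099    0.09624157] [[-0.024  0.984 -0.174]
 [ 0.998  0.013 -0.062]
 [-0.059 -0.175 -0.983]] [-0.29  0.54  2.01 -0.16  0.74 -0.18] [ 0.82336398 -0.86652571  1.19356649] [ 0.00579995 -0.02574526  0.07755591]
240 ##.###.########################.##
243 .######.########.#######.####.####
246 ....#.B......B.O....B..O..O.O.BO..
249 ######BBBBBBBBBBBBBBBBBBBB########
252 ######BBBBBBBBB#B#BBBBBBBB########
255 ......###################.........
258 .......#BBBBBBBBBBBBBBBBB.........
261 .........BBBBBB..BB.BBB...........
264 g....g...B#####gg#####.gwwggwwwwgg
267 gg.gggg..B##gg#gg#BOO#Bggggwwgggwg
270 gggggggg.Bggwwggg#OOOOBggggggggggg
273 ggggggg..B.gww.gg#OOOBBggggggggggg
276 ggg..ggggBBB.BBBBBBOBBBggggggggggg
279 ggg...g#######........gggggggggggg
282 gg....###ggggg########gggggggggggg
285 ggg..g###gggggggggg###gggggggggggg
288 gg...###ggggggggggg###ggg.gggggg.g
291 gg...###ggggggggggg###ggg.gggggggg
294 gg..g###ggggggggggg###.gg.ggggggg.
297 g...####ggggggggggg###ggg.ggggggg.
300 g..g####gggggggggg####ggg.gggggggg
303 ...########g#gggg#####gggggggggggg
306 ..g##################gggg.gggggggg
309 ..gg#################ggggggggggggg
312 gg#g###########gg####ggggg.ggggggg
315 ################ggg#gggggg.ggggggg
318 #################gg#gggggg.ggggggg
321 #g###############gg#gggggggggggggg
324 ggg##############gg#ggggggggggggwg
327 gggggg############gggggggggggggggg
```

Images and forces suggest the tool has tipped back about 0.17 rad from the pushing, and the handle push isn't efficient. Pressing the open fingers lightly on free deck should square the tool up. Then I'll push the rim between the two stems instead.

Request:
send_rows(
  commands=[
    {"delta_pos":[-0.5,0,3.0],"yaw":0},
    {"delta_pos":[0,3,4],"yaw":0},
    {"delta_pos":[1,5,0],"yaw":0},
    {"delta_pos":[2,5,0],"yaw":0},
    {"delta_pos":[2,4,-2],"yaw":0},
    {"delta_pos":[0,0,-5],"yaw":0},
    {"delta_pos":[0,0,-5],"yaw":0},
    {"delta_pos":[0,0,0],"yaw":0},
  ],
)

```text
t: 23.45
tcp_pos: [0.4585, 0.1463, 0.0496]
tool_rot: [0.697, 0.713, -0.067, -0.026]
force: [0.1, -0.6, 0.0]
finger_gap: 1.002
```

Request:
send_rows(
  commands=[
    {"delta_pos":[0,0,-4.0],"yaw":0},
    {"delta_pos":[0,0,-1.0],"yaw":0},
    {"delta_pos":[0,0,-0.7],"yaw":0},
    {"delta_pos":[-0.5,0,-0.7],"yaw":0},
  ],
)

```text
t: 23.95
tcp_pos: [0.4647, 0.1477, -0.0084]
tool_rot: [0.698, 0.714, -0.058, -0.018]
force: [-1.9, -2.4, 45.1]
finger_gap: 1.003
```

Request:
send_rows(
  commands=[
    {"delta_pos":[-0.8,0,-0.3],"yaw":0},
    {"delta_pos":[-0.8,0,-0.4],"yaw":0},
    {"delta_pos":[-0.8,0,-0.4],"yaw":0},
    {"delta_pos":[-0.8,0,-0.4],"yaw":0},
  ],
)

```text
t: 24.45
tcp_pos: [0.4621, 0.1488, -0.0112]
tool_rot: [0.7, 0.714, -0.031, 0.004]
force: [6.5, -3.1, 10.2]
finger_gap: 1.004
```

Request:
send_rows(
  commands=[
    {"delta_pos":[-0.9,0,-0.5],"yaw":0},
    {"delta_pos":[-0.9,0,-0.5],"yaw":0},
    {"delta_pos":[-0.9,0,-0.4],"yaw":0},
    {"delta_pos":[-0.9,0,-0.4],"yaw":0},
  ],
)

```text
t: 24.95
tcp_pos: [0.4629, 0.1493, -0.0112]
tool_rot: [0.699, 0.714, 0.001, 0.032]
force: [8.8, -4.5, 25.2]
finger_gap: 1.004
```

Request:
send_rows(
  commands=[
    {"delta_pos":[-0.9,0,-0.3],"yaw":0},
    {"delta_pos":[-0.9,0,-0.3],"yaw":0},
    {"delta_pos":[-0.9,0,-0.3],"yaw":0},
    {"delta_pos":[-0.9,0,-0.3],"yaw":0},
    {"delta_pos":[0,0,2],"yaw":0},
    {"delta_pos":[0,0,5],"yaw":0},
    {"delta_pos":[-1,-3,6],"yaw":0},
    {"delta_pos":[-2,-5,4],"yaw":0},
    {"delta_pos":[-1,-5,0],"yaw":0},
    {"delta_pos":[0,0,0],"yaw":0},
  ],
  grip=1,
  force=60,
)

```text
t: 26.2
tcp_pos: [0.3891, 0.0221, 0.1753]
tool_rot: [0.699, 0.713, 0.011, 0.046]
force: [0.4, 1.1, 0.3]
finger_gap: -0.001
```

Run:
```python
from binfit import *
from scipy.spatial.transform import Rotation as R
s=manip.sense();print(s['tcp_pos'],R.from_quat(s['tool_rot']).as_matrix().round(3),s['q'].round(2),s['force'])
b=snap('top','t12.png');a=snap('scene','s12.png')
h=cv2.cvtColor(b,cv2.COLOR_BGR2HSV)
for y in range(258,300,2):
    r=''
    for x in range(296,362):
        H,S,V=map(int,h[y,x]); r+='#' if V<50 else ('B' if 14<=H<=26 and S>120 else 'O' if H<14 and S>110 else 'w' if S<50 and V>120 else 'g' if S<60 else '.')
    print(y,r)
for t in(.2,.25,.3,.35):
    p=(.590,-.033,0,t);print(t,[tuple(np.round(proj('top',b2w(p,q)),1)) for q in [*PT.values(),(-.033,.029,.179),(-.033,-.029,.179)]])
```

```text
[0.38907195 0.02213406 0.17527114] [[-0.018  0.997  0.08 ]
 [ 0.999  0.022 -0.049]
 [-0.05   0.079 -0.996]] [-0.21  0.29  2.11 -0.05  0.65 -0.19] [0.41874595 1.13024134 0.28963155]
258 ...B######BBBBBBBBBBBBBBBBBBBBBBBBBBBBBBBBBBBBBBBBBBB####.........
260 ..........B.BBBBBBBBBBBBBBBBBB...BBBBBBBBBBB.BBBBBBB..............
262 ..........BBBB###############gwwgg##############BBBB..............
264 g.g........BBB###############gwwgg########B######BB..ggggggggggggw
266 .gg........BBB####gggggg#####gwwgg###BBBBOOOO###BB...ggggggggggggw
268 gggg.......BBB###gwwwwwwwg###gwwgg###BOOOOOOOOO#BBB..ggggggggggggg
270 ggggg......BBB##ggwwwwwwwgg#ggwwgg###OOOOOOOOOOOBBB..ggggggggggggg
272 ggggg......BB..gggwwwwwwwgg#ggwwgg####OOOOOOOOOOBBB..ggggggggggggg
274 g.ggg......BBBBBB........BBBBggwg.BBB#BOOOOOOOBBBBB..ggggggggggggg
276 ggggg......BBBBBBBBBBBBBBBBBBB..BBBBBBBBBBBBBBBBBB...ggggggggggggg
278 .gggg........BBBBB....BBBBBBBBBBBBBBBBBB.....B.......ggggggggggggg
280 .gggg.............gwg....................ggg....gggggggggggggggggg
282 ..gggg............gwg....................gwg....ggggggggg.ggggg
[... 1013 characters left out ...]
(259.9)), (np.float64(326.7), np.float64(288.7)), (np.float64(316.9), np.float64(273.1)), (np.float64(337.5), np.float64(273.2))]
0.3 [(np.float64(306.7), np.float64(280.3)), (np.float64(347.0), np.float64(280.4)), (np.float64(306.7), np.float64(262.1)), (np.float64(347.2), np.float64(262.2)), (np.float64(326.7), np.float64(290.2)), (np.float64(316.9), np.float64(276.2)), (np.float64(337.4), np.float64(276.2))]
0.35 [(np.float64(306.8), np.float64(282.3)), (np.float64(347.0), np.float64(282.4)), (np.float64(306.7), np.float64(264.3)), (np.float64(347.2), np.float64(264.4)), (np.float64(326.7), np.float64(291.5)), (np.float64(316.9), np.float64(279.2)), (np.float64(337.4), np.float64(279.2))]
```

The top view gives the bin tilt as about 0.24 (front rim row 277, back rim row 261, handle row 288). Both stems show evenly in their slots at (317,270) and (339,271). Going between the stems at y ≈ −0.037, above the handle.

Request:
send_rows(
  commands=[
    {"delta_pos":[0.5,-3.0,0],"yaw":0},
    {"delta_pos":[0.5,-3.0,0],"yaw":0},
    {"delta_pos":[1,0,-1.0],"yaw":0},
    {"delta_pos":[1,0,-1.0],"yaw":0},
    {"delta_pos":[0,0,0],"yaw":0},
  ],
)

```text
t: 26.92
tcp_pos: [0.4207, -0.0302, 0.1528]
tool_rot: [0.694, 0.718, 0.011, 0.044]
force: [-0.8, 0.0, 0.5]
finger_gap: 0.003
```

Request:
send_rows(
  commands=[
    {"delta_pos":[1,-0.6,0],"yaw":0},
    {"delta_pos":[1,0,0],"yaw":0},
    {"delta_pos":[0,0,0],"yaw":0},
  ],
)

```text
t: 27.3
tcp_pos: [0.4419, -0.0348, 0.1525]
tool_rot: [0.693, 0.719, 0.011, 0.043]
force: [-0.6, 0.9, -0.5]
finger_gap: 0.0
```

Request:
send_rows(
  commands=[
    {"delta_pos":[1,-0.2,-0.3],"yaw":0},
    {"delta_pos":[1,0,0],"yaw":0},
    {"delta_pos":[0.8,0,0],"yaw":0},
    {"delta_pos":[0.8,0,0],"yaw":0},
  ],
)

```text
t: 27.8
tcp_pos: [0.4798, -0.037, 0.1495]
tool_rot: [0.693, 0.719, 0.011, 0.043]
force: [0.6, -0.7, 0.0]
finger_gap: 0.001
```

Request:
send_rows(
  commands=[
    {"delta_pos":[0.8,0,0],"yaw":0},
    {"delta_pos":[0.8,0,0.2],"yaw":0},
    {"delta_pos":[0.8,0,0.2],"yaw":0},
  ],
)

```text
t: 28.18
tcp_pos: [0.495, -0.0366, 0.1513]
tool_rot: [0.692, 0.721, 0.003, 0.034]
force: [-17.5, -8.6, 9.8]
finger_gap: -0.001
```

Request:
send_rows(
  commands=[
    {"delta_pos":[0.9,0,0.3],"yaw":0},
    {"delta_pos":[0.9,0,0.3],"yaw":0},
  ],
)

```text
t: 28.42
tcp_pos: [0.4977, -0.0366, 0.1541]
tool_rot: [0.691, 0.722, -0.01, 0.02]
force: [-12.3, -5.0, 0.4]
finger_gap: 0.002
```

```bash
cat > asc.py <<'E'
from binfit import *
def asc(fn,x0,x1,y0,y1):
    h=cv2.cvtColor(snap('top',fn),cv2.COLOR_BGR2HSV)
    for y in range(y0,y1,2):
        r=''
        for x in range(x0,x1):
            H,S,V=map(int,h[y,x]); r+='#' if V<50 else ('B' if 14<=H<=26 and S>120 else 'O' if H<14 and S>110 else 'w' if S<50 and V>120 else 'g' if S<60 else '.')
        print(y,r)
E
python3 - <<'E'
from asc import *
s=manip.sense();print(s['tcp_pos'],s['force'],s['ft_torque'])
asc('t13.png',296,362,250,296)
E
```

```text
[ 0.49765786 -0.03661604  0.15405832] [-12.26673341  -4.97363004   0.37029659] [-0.91715653  1.83839666 -0.19901935]
250 BBBBB..ggg##g######....BBBBBBBBBBBBBBBBBBBBBBBBBBBBBBBBBBBBBBB####
252 ##BBB###gggg###########g########BBBB#B#B#BBBBBBB#B##BBBB##BB######
254 OO######ggg####gggggggg#g##################################BB.....
256 ...###g##gg###ggggggggggggg#ggg###########################B.......
258 ...g##g#gg###ggggggggggggggggggggggggg##g#######..#######B........
260 ...gg#gg#####ggggggggggggggggggggggggggggggggg####g#gg##..........
262 ..gggggg####gggggggggggggggggggggggggggggggggg####gggg##gg........
264 ggggg#g####ggggggggggggggggggggggggggggggggggg####ggg##ggggggggggg
266 ggggggg####ggggggggggggggggggggggggggggggggggg###gggg##ggggggggggw
268 gggggg#####ggggggggggggggggggggggggggggggggggg##gggg###gggwggggggg
270 gggg#g#####gggggggggggggggggggggggggggggggggg###ggggg#ggggwggggggg
272 ggggg######gggggggggggggggggggggggggggggggggg##g#ggg##gggggggggggg
274 gggg########gg#ggggggggggggggggggggggggggggg###gggg##ggggggggggggg
276 g#g##############gggggggggggggggggggggggggg###ggg####g.ggggggggggg
278 #g######################gg##ggggggggggggggg###gggg##gggggggggggggg
280 g##############################gggg#ggggg#####gg#g##gggggggggggggg
282 #######.......###############################gg#g##ggggggggggggggg
284 ######............##########################ggggg##g.ggggggggggggg
286 #####.............gg########################gggg##gggggggggggggggg
288 ####g.............gg.g#####################gg#g#ggggggggggg.gggggg
290 #ggggggggggg...............##########....gggggggggggggggggg.gggggg
292 gggggggg########ggg........#########....gggggggggggggggggg..gggggg
294 ggggggggg###############ggg#########....gggggggggggggggggg..gggggg
```

Request:
send_rows(
  commands=[
    {"delta_pos":[1.5,0,0.3],"yaw":0},
    {"delta_pos":[1.5,0,0.3],"yaw":0},
  ],
)

```text
t: 28.72
tcp_pos: [0.5081, -0.0352, 0.1583]
tool_rot: [0.69, 0.723, -0.025, 0.002]
force: [-17.0, -3.0, 12.6]
finger_gap: -0.002
```

Request:
send_rows(
  commands=[
    {"delta_pos":[1.4,0,0.6],"yaw":0},
    {"delta_pos":[1.2,0,0.5],"yaw":0},
  ],
)

```text
t: 28.98
tcp_pos: [0.5161, -0.0338, 0.1647]
tool_rot: [0.689, 0.724, -0.039, -0.015]
force: [-17.9, -3.8, -8.5]
finger_gap: 0.001
```

Request:
send_rows(
  commands=[
    {"delta_pos":[1.3,0,0.2],"yaw":0},
    {"delta_pos":[1.3,0,0.1],"yaw":0},
  ],
)

```text
t: 29.22
tcp_pos: [0.5156, -0.0337, 0.165]
tool_rot: [0.686, 0.724, -0.062, -0.039]
force: [-23.2, -6.2, 18.6]
finger_gap: 0.004
```

Request:
send_rows(
  commands=[
    {"delta_pos":[-1.5,0,0.5],"yaw":0},
    {"delta_pos":[-3,0,2],"yaw":0},
    {"delta_pos":[-4,0,3],"yaw":0},
    {"delta_pos":[-2,4,1],"yaw":0},
    {"delta_pos":[0,5,0],"yaw":0},
    {"delta_pos":[0,0,0],"yaw":0},
  ],
)

```text
t: 29.98
tcp_pos: [0.4074, 0.0575, 0.2321]
tool_rot: [0.687, 0.723, -0.062, -0.04]
force: [-0.3, -0.4, 0.0]
finger_gap: 0.001
```

Run:
```python
from asc import *
s=manip.sense();print(s['tcp_pos'],s['force'])
asc('t14.png',296,362,246,294)
for t in(0,.05,.1,.15,.2):
    p=(.590,-.034,0,t);print(t,[tuple(np.round(proj('top',b2w(p,q)),1)) for q in [PT['fl'],PT['br'],PT['h'],(-.033,.029,.179),(-.033,-.029,.179)]])
```

```text
[0.40736555 0.05751607 0.23206949] [-0.25575051 -0.39130907  0.03160211]
246 .O.O#...............B.....##B.B.B.##O...#....O...O................
248 ##B#BB##B#BB##B#BBB#B#####B#BB########BBBBBBBBBBBBBBBBB###########
250 BBBBBB.BBB.B..........BBBBBBBBBBBBBBBBBBBBBBBBBBBBBBBBBBBBBBBB####
252 ###BBB#BBB......BBBBBBBBB..BBB.....BBB.BB..BB.BB...BBB#B##########
254 .########B..BB###B.ggggg.B##.gwwg.#####BOOBOBB##BB.BB#######......
256 ..B######BB..B##.gwwwwwwwg.#.gwwg.####BOOOOOOOOBBB..B#####........
258 ...B#####B...B##.gwwwwwwwg.#.gwwg.###OOOOOOOOOOBBB..BB#B#B........
260 .............B###gwwwwwwwg###gwwgg####OOOOOOOOOOBBBB..............
262 ............B.####ggggggg###ggwwggg###OOOOOOOOO##BBB..............
264 .gg............#############ggwwggg.###########.BB...ggggggggggggg
266 ggg.........B...###########..gwwgg..BBBBBBBBBBBBBB...ggwgggggggggw
268 ggggggg#####.........................................ggggggggggggg
270 ##############BBBB...BBBBBBBBBBBBBBBBBBBB...BBBBBB.gggggwggggggggg
272 ######gggg#######.ggg.##################..g..###...gggggggggggggwg
274 g#####gggg######B.gwg.BBBBBBB
[... 1001 characters left out ...]
9)), (np.float64(317.2), np.float64(260.4)), (np.float64(337.9), np.float64(260.5))]
0.1 [(np.float64(307.0), np.float64(271.6)), (np.float64(347.6), np.float64(253.1)), (np.float64(327.1), np.float64(283.8)), (np.float64(317.2), np.float64(263.7)), (np.float64(337.9), np.float64(263.7))]
0.15 [(np.float64(307.0), np.float64(273.9)), (np.float64(347.6), np.float64(255.4)), (np.float64(327.1), np.float64(285.5)), (np.float64(317.2), np.float64(266.9)), (np.float64(337.9), np.float64(266.9))]
0.2 [(np.float64(307.0), np.float64(276.1)), (np.float64(347.6), np.float64(257.7)), (np.float64(327.1), np.float64(287.2)), (np.float64(317.2), np.float64(270.0)), (np.float64(337.9), np.float64(270.1))]
```

The handle is at row 282 and the rim at row 269, so the bin is at about 0.05 rad, nearly shut. The tool has tilted again to about 0.14, so I'll square it on the deck as before and then give a final push.

Request:
send_rows(
  commands=[
    {"delta_pos":[2,4,-3],"yaw":0},
    {"delta_pos":[2,5,-5],"yaw":0},
    {"delta_pos":[0.5,0,-6],"yaw":0},
    {"delta_pos":[0,0,-5],"yaw":0},
    {"delta_pos":[0,0,-2],"yaw":0},
    {"delta_pos":[0,0,0],"yaw":0},
  ],
  grip=-1,
)

```text
t: 30.78
tcp_pos: [0.4593, 0.1366, 0.0224]
tool_rot: [0.69, 0.721, -0.059, -0.034]
force: [-0.4, -1.3, -0.8]
finger_gap: 0.999
```

Request:
send_rows(
  commands=[
    {"delta_pos":[0,0,-2.0],"yaw":0},
    {"delta_pos":[-0.5,0,-1.2],"yaw":0},
    {"delta_pos":[-0.8,0,-0.5],"yaw":0},
    {"delta_pos":[-0.8,0,-0.4],"yaw":0},
    {"delta_pos":[-0.8,0,-0.4],"yaw":0},
    {"delta_pos":[-0.9,0,-0.4],"yaw":0},
    {"delta_pos":[-0.9,0,-0.4],"yaw":0},
    {"delta_pos":[-0.9,0,-0.4],"yaw":0},
    {"delta_pos":[-0.9,0,-0.4],"yaw":0},
  ],
)

```text
t: 31.9
tcp_pos: [0.459, 0.1357, -0.0127]
tool_rot: [0.694, 0.72, -0.004, 0.016]
force: [8.5, -0.7, 40.0]
finger_gap: 1.003
```

Request:
send_rows(
  commands=[
    {"delta_pos":[-0.9,0,-0.3],"yaw":0},
    {"delta_pos":[-0.9,0,-0.3],"yaw":0},
    {"delta_pos":[-0.9,0,-0.3],"yaw":0},
    {"delta_pos":[-0.9,0,-0.3],"yaw":0},
    {"delta_pos":[-0.9,0,-0.3],"yaw":0},
    {"delta_pos":[-0.9,0,-0.3],"yaw":0},
    {"delta_pos":[0,0,3],"yaw":0},
    {"delta_pos":[0,0,6],"yaw":0},
    {"delta_pos":[-1,-2,6],"yaw":0},
    {"delta_pos":[-1,-3,5],"yaw":0},
  ],
  grip=-1,
)

```text
t: 33.15
tcp_pos: [0.4418, 0.0852, 0.1982]
tool_rot: [0.691, 0.719, 0.044, 0.059]
force: [1.7, -0.9, 0.9]
finger_gap: 1.0
```

Request:
send_rows(
  commands=[
    {"delta_pos":[-0.5,-5,-0.5],"yaw":0},
    {"delta_pos":[0,-5,-1],"yaw":0},
    {"delta_pos":[0.5,-1.8,-1.5],"yaw":0},
    {"delta_pos":[0.5,0,0],"yaw":0},
    {"delta_pos":[0,0,0],"yaw":0},
  ],
  grip=1,
)

```text
t: 33.78
tcp_pos: [0.4499, -0.0392, 0.1782]
tool_rot: [0.691, 0.717, 0.05, 0.069]
force: [-0.1, 0.2, 0.5]
finger_gap: 0.002
```

Request:
send_rows(
  commands=[
    {"delta_pos":[1.5,0.1,-0.8],"yaw":0},
    {"delta_pos":[1.5,0,-0.7],"yaw":0},
    {"delta_pos":[1.2,0,0],"yaw":0},
    {"delta_pos":[0.8,0,0],"yaw":0},
  ],
)

```text
t: 34.28
tcp_pos: [0.5036, -0.0351, 0.1627]
tool_rot: [0.69, 0.719, 0.05, 0.07]
force: [0.1, -0.4, 0.1]
finger_gap: -0.002
```

Request:
send_rows(
  commands=[
    {"delta_pos":[1.2,0,0],"yaw":0},
    {"delta_pos":[1.4,0,0.1],"yaw":0},
    {"delta_pos":[1.4,0,0.1],"yaw":0},
  ],
)

```text
t: 34.65
tcp_pos: [0.5186, -0.031, 0.159]
tool_rot: [0.688, 0.723, 0.032, 0.044]
force: [-30.2, -6.0, 16.5]
finger_gap: 0.001
```

Request:
send_rows(
  commands=[
    {"delta_pos":[1.3,-0.2,0.1],"yaw":0},
    {"delta_pos":[1.3,0,0.1],"yaw":0},
    {"delta_pos":[-1.5,0,0.5],"yaw":0},
    {"delta_pos":[-3,0,2],"yaw":0},
    {"delta_pos":[-4,0,3],"yaw":0},
    {"delta_pos":[-2,4,1],"yaw":0},
    {"delta_pos":[0,5,0],"yaw":0},
    {"delta_pos":[0,3,0],"yaw":0},
    {"delta_pos":[0,0,0],"yaw":0},
  ],
)

```text
t: 35.78
tcp_pos: [0.4118, 0.0923, 0.2243]
tool_rot: [0.689, 0.724, 0.014, 0.02]
force: [0.6, -0.5, 0.6]
finger_gap: -0.002
```

Run:
```python
from asc import *
s=manip.sense();print(s['tcp_pos'],s['force'],s['t'])
asc('t15.png',296,362,244,290)
snap('scene','s15.png')
```

```text
[0.41182789 0.09225935 0.22432713] [ 0.58912423 -0.52919872  0.55624629] 35.775
244 ####..################.###########################################
246 B....##.O#.#.#...O#.....B.O..#O.B..B.#..O..O.#.B.B.....O.B....#B..
248 ###BBBB##B######B####BBB##B##B###########BBBBBBBBBBBBB############
250 BBBBB.BBBB........B...B.BBBBBBBBBBBBBBBBBBBBBBBBBBBBBBBBBBBBBB####
252 ##B#####BB.......BBBBB.BBBB.B....B.BB.B.B.B.B..B....BB############
254 #########B..BB###.gggggg.###.gwwg.#####BBOOOOB##BB.BB######B.O....
256 ..B######B...B##.gwwwwwwgg##.gwwg.####OOOOOOOOOBBB..B#####B.......
258 ...B#####B...B#.gwwwwwwwwg###gwwg.###BOOOOOOOOOOBB..BBB#O.........
260 .............B##ggwwwwwwgg###gwwgg####OOOOOOOOOO#BB...............
262 ............BB####gggggg####ggwwggg.##BOOOOOOOO#BB.B..............
264 g.g............#############ggwwggg#############BB...ggggggggggggg
266 gggg.......BB...###########..gwwgg.BBBBBBBBBBB..BB...ggggggggggggw
268 ggg..................................................gggggggggggwg
270 g.g.........BBBBBB...BBBBBBBBBBBBBBBBBBBB...BBBBBB..gggggwgggggggg
272 gg.g.........####.ggg.##################..g..###B.gggggggggggggggg
274 g.gg..........B...gwg..BB..BB#B...BBB..............ggggggggggggggg
276 g.gggggg.gg.......gwg.....................gg....gggggggggggggggggg
278 g.gggggggggg......gwg......................g...ggggggggggggggggggg
280 .ggggggggggg....gggwwgggg.ggg.gg..g.g...gggggggg.ggggggggggggggggg
282 .gggggg.gggg...gwwwwwwwwwwwwwwwggwgggwwgggwggggwgggggggggggggggggg
284 .ggggggggggg............gggggggggg..ggg...gggggggggggggggggggggggg
286 ggggggggggg...............................gggggggggggggggggggggggg
288 ggggggggggggggggg........gg..g.gg.g.......gg.gg.ggggggggggg.gggggg
```

Run:
```python
from binfit import *
def hrow(fn,x0,x1,y0,y1):
    g=cv2.cvtColor(cv2.imread('pics/'+fn),cv2.COLOR_BGR2HSV)[y0:y1,x0:x1].astype(float)
    v=g[...,2].mean(1)-g[...,1].mean(1); return np.round(v).astype(int)
for fn in('t1.png','t12.png','t14.png','t15.png'):
    print(fn,hrow(fn,320,337,274,302))
for hx in(.584,.587,.590,.593):
    print(hx,[(t,[round(proj('top',b2w((hx,-.034,0,t),PT[k]))[1],1) for k in('fl','bl','h')]) for t in(.55,.24,0,.05)])
S=lambda k,t,hx:np.round(proj('scene',b2w((hx,-.034,0,t),PT[k])),1)
for hx in(.587,.593):print('scene',hx,[(t,S('h',t,hx),S('fl',t,hx)) for t in(.55,0,.05)])
h=cv2.cvtColor(cv2.imread('pics/s15.png'),cv2.COLOR_BGR2HSV)
for y in range(236,300,2):
    print(y,''.join('#' if V<50 else ('B' if 14<=H<=26 and S>120 else 'O' if H<14 and S>110 else 'w' if S<50 and V>120 else 'g' if S<60 else '.') for H,S,V in h[y,306:390].astype(int)))
```

```text
t1.png [ -91 -100  -94  -87  -75  -64  -61  -66  -67  -66  -66  -67  -65  -55
  -44  -30  -12   -4    4   14   45   90  109   83   30  -12  -22   -9]
t12.png [-56 -71 -57 -38 -28 -16  -8  -5  -1   5  10  13  34  72 100  95  73  67
  67  56  29   7 -10  -9  -2   2   2   0]
t14.png [-65 -19   4  12  13  29  59  89  98  90  90  90  87  88  79  50  25  41
  80  96  97  90  76  45  18   8   4  -1]
t15.png [-65 -20   1  10  13  26  57  84  94  87  87  87  84  85  76  47  21  40
  77  92  92  87  73  42  14   5   2  -5]
0.584 [(0.55, [np.float64(291.5), np.float64(274.9), np.float64(297.9)]), (0.24, [np.float64(279.9), np.float64(261.4), np.float64(290.4)]), (0, [np.float64(269.0), np.float64(250.6), np.float64(282.1)]), (0.05, [np.float64(271.3), np.float64(252.8), np.float64(284.0)])]
0.587 [(0.55, [np.float64(290.5), np.float64(273.9), np.float64(296.9)]), (0.24, [np.float64(278.8), np.float64(260.4), np.float64(289.4)]), (0, [np.float64(267.9), np.float64(249.6), np.float64(281.0)]), (0.05, [np.float64(270.3), np.float64(251.8), np.float64(283.0)])]
0.59 [(0.55, [np.float64(289.5), np.f
[... 2995 characters left out ...]
.............g...........g............................gggggggggggggg...gggggg
286 ##............................ggggggggg.......g.........gggg.gggggggggggggg...gggggg
288 #.............................gggggggggg......g.........gggggg...gggggggggg....ggggg
290 #.........................................................gg....g.g.ggg..g....gggggg
292 #....................................................................gg.g......ggggg
294 #.........................................................g.....g...gg........gggg.g
296 ...............................................................g......g......g...gg.
298 ................................................................g..................g
```

The second push (30 N) moved nothing: the t14 and t15 profiles are identical, so the bin is on its stop. I'll get an independent hinge x from the fixed cart-top edge (hinge + 4 mm, z = 0.19) to turn the picture rows into an angle.

Run:
```python
from binfit import *
for cam,fn in(('scene','s1.png'),('top','t1.png')):
    im=cv2.imread('pics/'+fn).astype(int).sum(2)
    for y in(.2,.12,-.15,-.22):
        u=[proj(cam,(x,y,.19)) for x in(.584,.588,.592,.596,.600)]
        back=[proj(cam,(x,y,.19)) for x in(.784,.788,.792,.796,.800)]
        c=int(round(u[2][0]));r=int(u[2][1]);cb=int(round(back[2][0]));rb=int(back[2][1])
        print(cam,y,'front rows',[round(a[1],1) for a in u],'px',r-7,im[r-7:r+9,c],'| back',[round(a[1],1) for a in back],rb-6,im[rb-6:rb+7,cb])
    # ends of the top
    for y in(.236,-.304):
        q=proj(cam,(.69,y,.19));c=int(q[0]);r=int(q[1]);print('end',y,round(q[0],1),c-7,im[r,c-7:c+8])
```

```text
scene 0.2 front rows [np.float64(230.9), np.float64(229.1), np.float64(227.4), np.float64(225.6), np.float64(223.9)] px 220 [140 141 138 141 145 136 129 130 116  82 138 212 219 227 212 182] | back [np.float64(147.8), np.float64(146.3), np.float64(144.7), np.float64(143.2), np.float64(141.6)] 138 [477 471 470 470 473 456 420 366 313 247 176 157 165]
scene 0.12 front rows [np.float64(232.3), np.float64(230.6), np.float64(228.8), np.float64(227.1), np.float64(225.3)] px 221 [109 104 114 114 115 109 132 129 120  76  53  49  51  77  69  77] | back [np.float64(149.1), np.float64(147.6), np.float64(146.0), np.float64(144.5), np.float64(142.9)] 140 [477 471 462 473 454 405 364 309 267 178 149 154 159]
scene -0.15 front rows [np.float64(237.3), np.float64(235.5), np.float64(233.7), np.float64(232.0), np.float64(230.2)] px 226 [105 109 103 108 123 127 127 122  84  60  58  63  69  78  59  63] | back [np.float64(153.6), np.float64(152.0), np.float64(150.4), np.float64(148.8), np.float64(147.3)] 144 [460 463 464 470 450 405 357 310 227 185 160 143 144]
scene -0.22 front rows [np.float64(238.6), n
[... 1339 characters left out ...]
57  59  67  91 159 199] | back [np.float64(183.5), np.float64(182.2), np.float64(180.9), np.float64(179.6), np.float64(178.3)] 174 [457 462 459 448 457 453 449 420 365 317 262 185 121]
top -0.22 front rows [np.float64(250.0), np.float64(248.6), np.float64(247.2), np.float64(245.9), np.float64(244.5)] px 240 [111 109 114 113 105 122 123  88  81  63  56  48  53  94 150 183] | back [np.float64(183.5), np.float64(182.2), np.float64(180.9), np.float64(179.6), np.float64(178.3)] 174 [441 454 458 466 462 469 472 443 376 333 283 247 290]
end 0.236 235.2 228 [457 437 446 447 451 451 379 252 180 154 166 158 158 154 153]
end -0.304 419.7 412 [157 165 160 165 163 164 232 324 399 431 441 434 446 434 436]
```

Edge rows put the hinge at x ≈ 0.587. With that, the handle (scene row 279, top row 281.7) and rim (258.5 / 268) fit θ ≈ 0–0.02, which agrees with the hard stop. One last numeric check of the stem tops and the other objects, then I hand in.

Run:
```python
from binfit import *
p=(.587,-.034,0,.01)
for c in('scene','top'):print(c,[tuple(np.round(proj(c,b2w(p,(u,y,d))),1)) for y in(.029,-.029) for u,d in((-.027,.179),(-.027,.2))])
a=cv2.imread('pics/s1.png');b=cv2.imread('pics/s15.png')
for n,(x0,x1,y0,y1) in dict(carafe=(243,290,145,205),jigger=(298,330,150,190),key=(338,396,172,202),canister=(415,470,142,205),shaker=(85,155,230,290),tumbler=(498,550,245,290),coasters=(322,362,310,348)).items():
    d=cv2.absdiff(a,b)[y0:y1,x0:x1].max(2)
    s,_=cv2.phaseCorrelate(*[cv2.cvtColor(i[y0:y1,x0:x1],cv2.COLOR_BGR2GRAY).astype(np.float32) for i in(a,b)]);print(n,'shift px',np.round(s,2),'diff>50:',(d>50).mean().round(3))
s=manip.sense();print(s['tcp_pos'],s['force'],np.abs(s['qd']).max())
```

```text
scene [(np.float64(334.3), np.float64(241.3)), (np.float64(334.5), np.float64(238.2)), (np.float64(362.4), np.float64(242.4)), (np.float64(363.3), np.float64(239.4))]
top [(np.float64(317.2), np.float64(256.8)), (np.float64(317.2), np.float64(255.6)), (np.float64(337.9), np.float64(256.8)), (np.float64(338.2), np.float64(255.7))]
carafe shift px [ 0.02 -0.14] diff>50: 0.0
jigger shift px [-0.01  0.11] diff>50: 0.0
key shift px [ 0.13 -0.05] diff>50: 0.0
canister shift px [ 0.05 -0.02] diff>50: 0.0
shaker shift px [-0.07 -0.  ] diff>50: 0.0
tumbler shift px [0.04 0.4 ] diff>50: 0.0
coasters shift px [-0.1   0.14] diff>50: 0.016
[0.41207356 0.09080528 0.22410209] [ 0.10926605 -0.03303387  0.34219989] 0.025360363197408944
```

```bash
python3 -c "
from station import manip
print(manip.sign_off())"
```

```text
the job is handed in; nothing more can be done
None
```

I dropped the wood muddler into the right slot and the steel one into the left while the bin stood open at about 0.3 rad. Then I pushed the bin shut at its rim and handed in at about 36 s of the 67 s allowed. `sign_off` returns no verdict.

**Bin:** the last images fit a tilt of about 0 to 0.02 rad, using a hinge position from the fixed cart-top edge. A second 30 N push moved nothing, so it is on its stop. That hinge position is good to about 3 mm, and a hinge 3–6 mm farther back would put the tilt close to the 0.05 limit.

**Muddlers:** both stem tops show within about 5 mm of where they should be when seated foot-down. I had used all 12 picture views before closing the bin, so the later checks were numeric only.

**Other things:** none of the carafe, jigger, wine key, canister, shaker, coasters or tumbler moved by more than 0.4 px in the scene view. At the last check the gripper was clear and the wrist force was near zero.

**What went wrong on the way:**
- Before the two muddlers went in, I pushed the bin partly up, from about 0.55 to 0.3 rad, to make the drop easier.
- The first push at the handle reached about 36 N and barely moved the bin.
- Pushing also tipped the tool back. Twice I squared it by pressing the open fingers on free deck, with up to about 45 N read between moves.

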